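# Load the analyser carousel's empty V-trough

### The arm

A 6-joint arm with a two-finger parallel gripper is mounted at the origin on the work surface. World frame = base frame: x ahead of the robot, y to its left, z up, the work surface at z = 0. Lengths are in mm, angles in rad, forces in N, time in s.
With the tool pointing down it reaches from about 275 to 750 mm from the base axis. Payload 10.2 kg.
Tool frame: the origin (TCP) lies midway between the tips of the shut fingers; the grasp point (between the pads) lies 19 mm behind it (ctrl.tcp_to_grasp is the z of the grasp point in the tool frame, in mm); z points along the fingers, y is the direction in which the jaws open and shut (so a half turn about z gives the same grasp; the last joint's range is limited). The gripper opens to 85 mm and grips with 20 to 120 N. Pads are 22 mm wide; open, the fingers measure 114 mm over their backs; the gripper's body (76 mm by 85 mm) begins 54 mm behind the grasp point. The pads swing forward as they close: fully open they stand 13 mm farther back than shut.
Start: joints at [1.109, 0.313, 1.498, -0, 1.331, -0.223], TCP at [124.194, 510.105, 231.294] pointing down, gripper open.
Joint ranges: [-2.94, 2.94], [-0.97, 2.17], [0.19, 2.56], [-1.23, 4.37], [0.02, 3.11], [-2.88, 2.88]. Speed limits (rad/s): [2.39, 2.39, 3.01, 3.14, 3.14, 3.14].

### API

Orientations are given as a unit quaternion [w, x, y, z].
In Python, from rig import sensors, capture, order, ctrl gives the robot as it stands. The module is installed in compiled form; this text tells all that it offers.
- The arm moves only by the tool play_rows, never from a script. Its argument "deltas" is a list of rows, each a list of 7 numbers: the shift along the world's x, y, z in units of 40 mm (1.0 is 40 mm), then the turn, a rotation vector about the world's x, y, z in units of 6 degrees (1.0 is 6 degrees), then the opening, from -1 (shut) to 1 (fully open). A call has 1 to 8 rows; each row shifts and turns the commanded pose from where the row before left it; what a row does not reach is not made up. A row lasts 1/12 s, in which the tool goes at most 41.7 mm and 7.16 degrees, less where a joint would pass 70% of its speed; a pose out of reach is approached as far as the arm can. A call is refused whole if a number of a shift passes 1 or a number of a turn 1, either way. A call with a gripper value outside its range is refused whole. The fingers move at their own pace and stop on an object; "squeeze" is the grip in N (left out, the last holds). Time passes only in rows, so rows that do not move let the fingers close. It gives the time, the measured TCP pose, the force and the opening at its end, in the units of the state.
- sensors.sense(): the state, without advancing time (a new reading comes with each control period).
- capture(name): name is "scene" or "top" or "wrist"; returns a dict with "pixels" (384x512x3 uint8, red, green, blue), "z_map" (384x512 float32, mm along the optical axis (not along the pixel's ray), 0 where there is no reading), "fx", "fy", "cx", "cy" (pixels), "eye" and "rotation" of the camera in the world; the wrist camera has in their place "tool_from_camera" (4x4, takes a point from camera to tool coordinates, whose origin is the TCP and whose axes are the flange's). Camera axes: x right, y down, z forward; pixel columns grow to the right and rows downward; lengths in mm; the calibration is good to about 2 mm. The wrist camera is an equidistant fisheye: a pixel r from the principal point sees the ray r / f radians off the axis. A picture is of the moment at which its call begins: read the wrist's pose just before it.
- order.finish_job(): hands the job in, once; it reports no verdict.
The state is a dict: "time_s": time; "joints": joint angles; "dq": joint speeds; "tau": joint torques, N m; "eef_pos": TCP position; "ee_rot": TCP orientation; "force": force on the tool from outside, world axes, zero at the start; "wrist_torque": the same for the moment, N m; "grip_width": opening from 0.0 (shut) to 1.0 (fully open).
Only numpy, scipy, OpenCV 4.12 (cv2) and the standard library are available. Lean on these libraries where they do the work, as an engineer would, in place of code of your own. Each camera call takes 0.05 s, during which the arm holds its last target. There are 200 camera calls.

### The job

Turn the analyser's carousel by its hub grip until the empty V-trough faces the loading pointer, and there tip every vial from the rack into it, bottom first and cap outward, so that they slide down the fold and lie end to end in one closed row against the stop at the hub. Then turn the carousel so that the loaded trough faces the reader, with the row still in order, and let go; leave the bottle, the jar and the cap box where they are.

Things in the scene. Friction and masses are not known exactly. Their poses are not given: they have to be found in the camera images.
- hub_grip (a point): centre of the upright grey grip bar on the carousel's hub, on the turning axis, 88 mm above the deck. Bar 56 mm long, 13 mm thick, from 70 to 104 mm above the deck, on a drum 60 mm across. x runs along the bar, level, towards the empty trough; z up
- carousel (a joint): angle of the turntable (456 mm across, top 22 mm above the deck), rad, counter-clockwise positive from above; 0 or any whole turn puts the empty trough at the loading pointer. Turns both ways without end stops, light friction (0.06 N m), stays where it is left
- trough (a point): the carousel has 3 radial steel V-troughs 120 degrees apart, falling 20 degrees to the hub. Two are full (4 vials each under a dark keeper bar, fixed); the third is empty. This point: low end of its fold, at the face of its end stop (26 mm square plate), 45 mm from the axis, 34 mm above the deck. x along the fold, outward and up; y across; z square to the fold
- trough_mid (a point): middle of the empty trough's fold (190 mm long, open at the outer end), 134 mm from the axis, 66 mm above the deck. Walls at 90 degrees to each other rise 13 mm over the fold, 26 mm apart at the top, and are slick: a vial laid on the fold slides down by itself to the stop or the vial before it. A lying vial's centre is 12.7 mm off the fold
- load_point (a point): the loading point: where trough_mid is when the empty trough faces the loading pointer, a dark steel tongue 26 mm high and 14 mm wide standing on the base's rim 240 to 274 mm from the axis, on the side towards the robot
- reader_point (a point): the reading point: where trough_mid is when the trough faces the reader, a cream upright box with a dark window and pink top (45 x 55 x 170 mm) that stands fixed just outside the turntable, its near face 260 mm from the axis
- rack_top (a point): centre of the top face of the loose aluminium vial rack (160 x 50 x 16 mm, 0.45 kg); x along its 160 mm length. Four square pockets 19.5 mm wide and 10 mm deep lie in a row along x at -57, -19, 19 and 57 mm; some are empty
- vial1_mid (a point): centre (half-way up) of vial 1: white plastic vial with grey screw cap, 18 mm in diameter all along, 42 mm tall, 22 g, smooth, standing cap up in a rack pocket (bottom 10 mm below the rack's top face); z runs along it towards the cap. There are two to four vials; absent ones read None
- vial2_mid (a point): centre (half-way up) of vial 2: white plastic vial with grey screw cap, 18 mm in diameter all along, 42 mm tall, 22 g, smooth, standing cap up in a rack pocket (bottom 10 mm below the rack's top face); z runs along it towards the cap. There are two to four vials; absent ones read None
- vial3_mid (a point): centre (half-way up) of vial 3: white plastic vial with grey screw cap, 18 mm in diameter all along, 42 mm tall, 22 g, smooth, standing cap up in a rack pocket (bottom 10 mm below the rack's top face); z runs along it towards the cap. There are two to four vials; absent ones read None
- vial4_mid (a point): centre (half-way up) of vial 4: white plastic vial with grey screw cap, 18 mm in diameter all along, 42 mm tall, 22 g, smooth, standing cap up in a rack pocket (bottom 10 mm below the rack's top face); z runs along it towards the cap. There are two to four vials; absent ones read None
- wash_bottle: bystander: white plastic bottle 56 mm across, 120 mm tall; origin at the centre of its underside; leave it alone
- reagent_jar: bystander: white jar 60 mm across, 70 mm tall; origin at the centre of its underside; leave it alone
- cap_box: bystander: open grey box 110 x 80 x 40 mm; origin at the centre of its underside; leave it alone

How it is judged:
By the outcome, as a careful person would: the job done as asked, in the order asked, and still so for the second after the job is handed in, with the robot touching nothing.
Of vial1, vial2, vial3, vial4 only 2 to 4 are there at a start; the rules pass over those that are not, and their reading is None.
At some moment in a run one of rack may be knocked a few centimetres aside while the robot is not near it.
It also fails if it takes over 210 s, if anything falls off the work surface, if the arm or the gripper's body presses on something with over 40 N, if the wrist force passes 120 N, or if a joint passes its speed limit or range.

## Working session

There is one attempt and no reset: what is moved stays moved. The work goes in short steps, Python scripts to look and compute and a tool call to move; the robot and the scene stay as the last step left them, time stands still between calls to the robot, and variables do not carry over. Pictures are saved under pics/ and viewed, about 12 in all and at most 16, crops included, and the job is handed in when it is done.

Besides the shell and the picture viewer there is one more tool, called as name(argument=value, ...), one argument or row to a line, values as JSON. play_rows: Moves the arm, as the interface text tells. Its arguments: {"type":"object","properties":{"deltas":{"type":"array","items":{"type":"array","items":{"type":"number"}}},"squeeze":{"type":"number"}},"required":["deltas"]}

```bash
ls; mkdir -p pics
cat > h.py <<'E'
import numpy as np, cv2
from rig import sensors, capture, order, ctrl
from scipy.spatial.transform import Rotation as R
def save(c,n): cv2.imwrite('pics/'+n,c['pixels'][:,:,::-1])
def world(c):
    v,u=np.mgrid[0:384,0:512]; z=c['z_map']
    P=np.stack([(u-c['cx'])/c['fx']*z,(v-c['cy'])/c['fy']*z,z],-1)
    W=P@np.array(c['rotation']).T+np.array(c['eye']); W[z==0]=np.nan
    return W
E
python3 - <<'E'
from h import *
a=capture('scene');b=capture('top')
for c,n in((a,'s'),(b,'t')):
    np.savez(n+'.npz',**{k:np.array(v) for k,v in c.items()}); print(c['eye'],np.array(c['rotation']).round(3).tolist(),c['fx'],c['cx'],c['cy'])
im=np.hstack([a['pixels'],b['pixels']])
save(a,'s0.png');save(b,'t0.png')
print(sensors.sense(), ctrl.tcp_to_grasp)
E
```

```text
pics
[1007.94110319 -737.73500712 1248.77877764] [-0.29, 0.905, 0.299, -0.087] 458.04998976276323 253.9745076996904 194.65468255445126
[ 437.57848781  -61.08843559 1353.84886238] [-0.026, 0.71, -0.703, 0.023] 404.07924399007356 258.111063919282 198.23105528043743
{'time_s': 0.1, 'joints': array([ 1.10860987e+00,  3.13404398e-01,  1.49831759e+00, -8.71253716e-07,
        1.33100475e+00, -2.23403797e-01]), 'dq': array([-0.00081285, -0.00097675, -0.00109649,  0.00044917,  0.00121873,
        0.00096884]), 'tau': array([ 1.68405171e-03, -4.12906337e+01, -2.60144788e+01, -2.20526440e-04,
        3.10980657e-03, -2.43610691e-05]), 'eef_pos': array([124.08898358, 509.90387209, 230.80338951]), 'ee_rot': array([-1.90195682e-04,  1.19107772e-01,  9.92881170e-01, -5.34191649e-04]), 'force': array([-0.75887912,  0.77591762,  0.6736458 ]), 'wrist_torque': array([-0.019421  ,  0.03878081, -0.0150542 ]), 'grip_width': 0.9979383353691902} -18.700000000000003
```

View pics/s0.png

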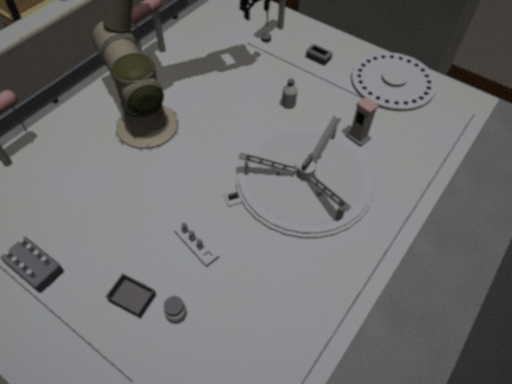

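View pics/t0.png

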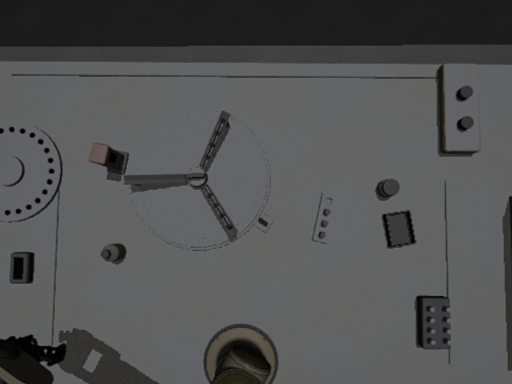

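The scene view shows the carousel, with its hub near (305,168), and the rack with 3 vials near (195,240). The top view shows the hub at (199,179), the empty trough pointing left to (130,179), and the pointer at (263,223). In that view the vials are at (327,211), (324,223) and (321,235), and the reader is at (100,153).

Run:
```python
from h import *
C={n:dict(np.load(n+'.npz')) for n in 'st'}
W={n:world(C[n]) for n in 'st'}
t=W['t']
for nm,(u,v) in dict(hub=(199,179),tr=(140,179),point=(263,223),v1=(327,211),v2=(324,223),v3=(321,235),p4=(329,198),reader=(98,153),bottle=(108,253),jar=(389,188),box=(399,229),table=(300,120),tt=(170,215),tt2=(230,185)).items(): print(nm,t[v,u].round(1))
s=W['s']
for nm,(u,v) in dict(v1=(184,227),v2=(192,235),v3=(200,243),p4=(209,257),hub=(308,158),point=(233,196),readertop=(369,103)).items(): print('s',nm,s[v,u].round(1))
# turntable circle from both
hub=t[179,199]
for n in 'st':
    w=W[n]; d=np.hypot(w[...,0]-hub[0],w[...,1]-hub[1])
    m=(w[...,2]>80)&(d<45); print(n,'hub',m.sum(),w[m].mean(0).round(1),np.nanmax(w[m][:,2]).round(1))
    m=(w[...,2]>12)&(w[...,2]<30)&(d<250)
    pts=w[m][:,:2].astype(np.float32); (c,r)=cv2.minEnclosingCircle(pts); print('disc',c,r)
    m=(w[...,2]>35)&(d<245)&(d>60); ang=np.degrees(np.arctan2(w[m][:,1]-hub[1],w[m][:,0]-hub[0])); h,e=np.histogram(ang,72,(-180,180)); print([(int(e[i]),int(h[i])) for i in range(72) if h[i]>5])
def crop(c,x0,y0,w,h,k): return cv2.resize(c['pixels'][y0:y0+h,x0:x0+w],None,fx=k,fy=k,interpolation=cv2.INTER_CUBIC)
A=crop(C['t'],90,100,260,150,3); B=crop(C['s'],160,90,260,190,3)[:,:780]
A=cv2.convertScaleAbs(A,alpha=1.5)
cv2.imwrite('pics/c0.png',A[:,:,::-1])
```

```text
Traceback (most recent call last):
  File "h.py", line 8, in world
    W=P@np.array(c['rotation']).T+np.array(c['eye']); W[z==0]=np.nan
      ~^~~~~~~~~~~~~~~~~~~~~~~~~~
ValueError: matmul: Input operand 1 has a mismatch in its core dimension 0, with gufunc signature (n?,k),(k,m?)->(n?,m?) (size 4 is different from 3)
```

```bash
sed -i "s/np.array(c\['rotation'\]).T/R.from_quat(np.array(c['rotation']),scalar_first=True).as_matrix().T/" h.py
cat > m.py <<'E'
from h import *
C={n:dict(np.load(n+'.npz')) for n in 'st'}
W={n:world(C[n]) for n in 'st'}
t=W['t']
for nm,(u,v) in dict(hub=(199,179),tr=(140,179),point=(263,223),v1=(327,211),v2=(324,223),v3=(321,235),p4=(329,198),reader=(98,153),bottle=(108,253),jar=(389,188),box=(399,229),table=(300,120),tt=(170,215),tt2=(230,185)).items(): print(nm,t[v,u].round(1))
s=W['s']
for nm,(u,v) in dict(v1=(184,227),v2=(192,235),v3=(200,243),p4=(209,257),hub=(308,158),point=(233,196),readertop=(369,103)).items(): print('s',nm,s[v,u].round(1))
hub=t[179,199]
for n in 'st':
    w=W[n]; d=np.hypot(w[...,0]-hub[0],w[...,1]-hub[1])
    m=(w[...,2]>80)&(d<45); print(n,'hub',m.sum(),w[m].mean(0).round(1))
    m=(w[...,2]>12)&(w[...,2]<30)&(d<250)
    pts=w[m][:,:2].astype(np.float32); (c,r)=cv2.minEnclosingCircle(pts); print('disc',c,r)
    m=(w[...,2]>35)&(d<245)&(d>60); ang=np.degrees(np.arctan2(w[m][:,1]-hub[1],w[m][:,0]-hub[0])); h,e=np.histogram(ang,72,(-180,180)); print([(int(e[i]),int(h[i])) for i in range(72) if h[i]>5])
A=cv2.resize(C['t']['pixels'][100:250,90:350],None,fx=3,fy=3,interpolation=cv2.INTER_CUBIC)
A=cv2.convertScaleAbs(A,alpha=1.5)
cv2.imwrite('pics/c0.png',A[:,:,::-1])
E
python3 m.py
```

```text
hub [587.6 135.3  68.3]
tr [584.2 320.2  82.6]
point [449.4 -71.2  27.4]
v1 [ 489.9 -277.6   46.6]
v2 [ 451.1 -267.1   51.6]
v3 [ 412.4 -258.1   47.1]
p4 [ 534.5 -289.9   13.2]
reader [650.9 421.8 168.1]
bottle [352.8 400.7 116.6]
jar [ 564.7 -473.1   64.4]
box [ 434.  -524.1    3.2]
table [ 799.2 -193.6    5.8]
tt [472.9 236.8  16.8]
tt2 [573.7  39.   24.8]
s v1 [ 422.3 -267.2   49.6]
s v2 [ 458.  -272.2   45.1]
s v3 [ 496.5 -280.    48. ]
s p4 [ 534.3 -287.4   13.3]
s hub [598.3 148.9 105.5]
s point [457.1 -69.6  18.8]
s readertop [658.  424.5 173.2]
s hub 98 [599.5 138.8  99.2]
disc (592.3689575195312, 132.00714111328125) 248.63699340820312
[(-155, 10), (-150, 131), (-145, 214), (-140, 26), (-30, 64), (-25, 281), (-20, 82), (-15, 13), (-10, 6), (75, 14), (80, 34), (85, 133), (90, 197), (95, 53)]
t hub 92 [594.7 140.5 100.7]
disc (589.9524536132812, 131.64662170410156) 247.6337432861328
[(-160, 11), (-155, 66), (-150, 173), (-145, 166), (-140, 29), (-30, 108), (-25, 241), (-20, 120), (-15, 34), (-10, 12), (75, 19), (80, 42), (85, 180), (90, 215), (95, 99)]
```

View pics/c0.png

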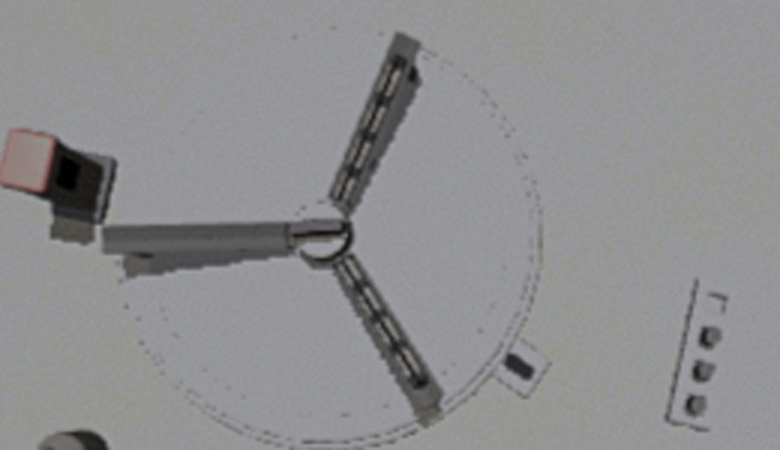

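The crop shows the bar and empty trough pointing at about +90° world. The pointer lies at about −124° and the reader at about +78°. The rack holds three vials, and its far pocket (+x end) is empty. Next I move over the hub with the jaws across the bar.

play_rows(
  deltas=[
    [0.73,-0.585,0,0,0,-0.79,0.3],
    [0.73,-0.585,0,0,0,-0.79,0.3],
    [0.73,-0.585,0,0,0,-0.79,0.3],
    [0.73,-0.585,0,0,0,-0.79,0.3],
    [0.73,-0.585,0,0,0,-0.79,0.3],
    [0.73,-0.585,0,0,0,-0.79,0.3],
    [0.73,-0.585,0,0,0,-0.79,0.3],
    [0.73,-0.585,0,0,0,-0.79,0.3],
  ],
  squeeze=40,
)

```text
time_s: 0.77
eef_pos: [358.9, 321.4, 231.2]
ee_rot: [-0.0, 0.437, 0.899, -0.0]
force: [0.1, 1.2, 0.2]
grip_width: 0.65
```

play_rows(
  deltas=[
    [0.73,-0.585,0,0,0,-0.79,0.3],
    [0.73,-0.585,0,0,0,-0.79,0.3],
    [0.73,-0.585,0,0,0,-0.79,0.3],
    [0.73,-0.585,0,0,0,-0.79,0.3],
    [0.73,-0.585,0,0,0,-0.79,0.3],
    [0.73,-0.585,0,0,0,-0.79,0.3],
    [0.73,-0.585,0,0,0,-0.79,0.3],
    [0,0,0,0,0,0,0.3],
  ],
)

```text
time_s: 1.43
eef_pos: [565.7, 154.7, 230.0]
ee_rot: [0.0, 0.678, 0.735, -0.001]
force: [-1.1, -0.1, -0.4]
grip_width: 0.648
```

```bash
cat >> h.py <<'E'
def wworld():
    "wrist capture -> (cam dict, world points, tool R, p)"
    s=sensors.sense(); c=capture('wrist')
    v,u=np.mgrid[0:384,0:512]; x=(u-c['cx'])/c['fx']; y=(v-c['cy'])/c['fy']; th=np.hypot(x,y)
    k=np.where(th>1e-9,np.tan(th)/np.maximum(th,1e-9),1); z=c['z_map']
    P=np.stack([x*k*z,y*k*z,z],-1); T=np.array(c['tool_from_camera'])
    Rt=R.from_quat(s['ee_rot'],scalar_first=True).as_matrix()
    W=(P@T[:3,:3].T+T[:3,3])@Rt.T+s['eef_pos']; W[(z==0)|(th>1.4)]=np.nan
    return c,W,Rt,s['eef_pos']
def st():
    s=sensors.sense(); Rt=R.from_quat(s['ee_rot'],scalar_first=True).as_matrix()
    print('t',round(s['time_s'],2),'p',s['eef_pos'].round(1),'q',s['joints'].round(3),'F',s['force'].round(1),'w',round(s['grip_width'],3),'ydir',np.degrees(np.arctan2(Rt[1,1],Rt[0,1])).round(1),'z',Rt[:,2].round(3))
E
python3 - <<'E'
from h import *
st()
c,W,Rt,p=wworld(); save(c,'w0.png')
np.savez('w.npz',W=W)
d=np.hypot(W[...,0]-593,W[...,1]-136)
m=(W[...,2]>90)&(W[...,2]<112)&(d<50); q=W[m]; v,u=np.where(m)
print(m.sum(),u.min(),u.max(),v.min(),v.max(),q.mean(0).round(1),np.percentile(q,[2,50,98],axis=0).round(1))
rect=cv2.minAreaRect(q[:,:2].astype(np.float32)); print(rect)
print(c['fx'],c['cx'],c['cy'],np.array(c['tool_from_camera']).round(3))
E
```

```text
t 1.43 p [565.7 154.7 230. ] q [ 6.800e-02  4.510e-01  1.304e+00 -1.000e-03  1.387e+00 -1.400e-02] F [-1.1 -0.1 -0.4] w 0.648 ydir 4.7 z [-0.    -0.001 -1.   ]
820 281 297 163 219 [598.4 147.4 102.5] [[591.2 119.7  91.5]
 [598.2 147.8 103.4]
 [606.1 172.5 104.9]]
((599.1597900390625, 145.52967834472656), (13.352409362792969, 54.75953674316406), 4.40611457824707)
297.3186396354542 255.39377805941643 189.92556820063496 [[ 1.00000e-03 -9.50000e-01 -3.13000e-01  8.02060e+01]
 [ 1.00000e+00  1.00000e-03 -1.00000e-03  4.45000e-01]
 [ 1.00000e-03 -3.13000e-01  9.50000e-01 -1.42327e+02]
 [ 0.00000e+00  0.00000e+00  0.00000e+00  1.00000e+00]]
```

View pics/w0.png

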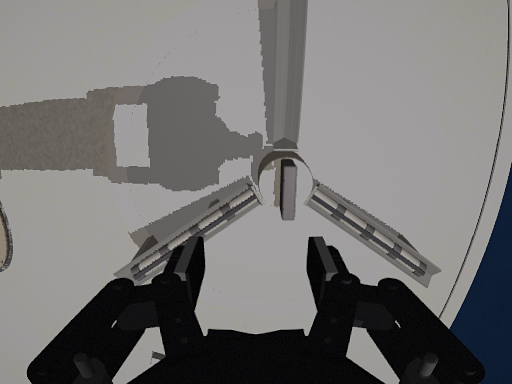

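The wrist view shows the grip bar at pixels (290,190), running roughly along the column direction. The empty trough runs up from it, and the full troughs lie at lower left and lower right. I will close in and re-measure.

play_rows(
  deltas=[
    [0.4,-0.12,-0.5,0,0,0,0.3],
    [0.4,-0.12,-0.5,0,0,0,0.3],
    [0,0,-0.5,0,0,0,0.3],
    [0,0,0,0,0,0,0.3],
    [0,0,0,0,0,0,0.3],
  ],
)

```text
time_s: 1.9
eef_pos: [593.3, 150.2, 171.0]
ee_rot: [-0.001, 0.674, 0.739, -0.001]
force: [-0.5, -0.3, 1.0]
grip_width: 0.652
```

```bash
cat > hub.py <<'E'
from h import *
st()
c,W,Rt,p=wworld()
d=np.hypot(W[...,0]-597,W[...,1]-143)
for lo,hi in((95,110),(101.5,107)):
    q=W[(W[...,2]>lo)&(W[...,2]<hi)&(d<45)]
    print(len(q),np.median(q,axis=0).round(1),cv2.minAreaRect(q[:,:2].astype(np.float32)))
# trough direction/axis: points of troughs
q=W[(W[...,2]>35)&(W[...,2]<100)&(d>60)&(d<235)]
a=np.degrees(np.arctan2(q[:,1]-143,q[:,0]-597)); h,e=np.histogram(a,72,(-180,180)); print([(int(e[i]),int(h[i])) for i in range(72) if h[i]>60])
for u,v in ((255,190),): pass
C=dict(np.load('t.npz')); w=world(C); dd=np.hypot(w[...,0]-597,w[...,1]-143); q=w[(w[...,2]>97)&(dd<45)]; print('top',np.median(q,0),cv2.minAreaRect(q[:,:2].astype(np.float32)))
E
python3 hub.py
```

```text
t 1.9 p [593.3 150.2 171. ] q [ 0.057  0.553  1.301  0.     1.29  -0.036] F [-0.5 -0.3  1. ] w 0.652 ydir 5.3 z [-0.002  0.    -1.   ]
1183 [598.8 148.3 103.5] ((599.2174072265625, 145.6219024658203), (12.904396057128906, 55.67707824707031), 5.222856044769287)
1128 [598.9 147.2 103.5] ((599.2286376953125, 145.5077362060547), (12.898900032043457, 55.44887161254883), 5.208302974700928)
[(-160, 111), (-155, 781), (-150, 1670), (-145, 490), (-140, 144), (-35, 212), (-30, 521), (-25, 1651), (-20, 773), (-15, 137), (80, 203), (85, 1111), (90, 1560), (95, 1524), (100, 375)]
top [595.80188355 139.06359954 103.38930869] ((595.3580322265625, 141.3612060546875), (12.736418724060059, 53.884037017822266), 6.795163154602051)
```

play_rows(
  deltas=[
    [0.15,-0.12,-0.4,0,0,0,0.3],
    [0,0,-0.6,0,0,0,0.3],
    [0,0,-0.6,0,0,0,0.3],
    [0,0,-0.6,0,0,0,0.3],
    [0,0,-0.15,0,0,0,0.3],
    [0,0,0,0,0,0,0.3],
  ],
)

```text
time_s: 2.45
eef_pos: [599.7, 145.1, 77.4]
ee_rot: [-0.0, 0.674, 0.739, -0.0]
force: [-0.4, 0.6, 0.6]
grip_width: 0.65
```

play_rows(
  deltas=[
    [0,0,0,0,0,0,-1],
    [0,0,0,0,0,0,-1],
    [0,0,0,0,0,0,-1],
    [0,0,0,0,0,0,-1],
    [0,0,0,0,0,0,-1],
    [0,0,0,0,0,0,-1],
  ],
)

```text
time_s: 2.95
eef_pos: [598.8, 144.7, 78.8]
ee_rot: [-0.001, 0.674, 0.739, -0.001]
force: [-13.1, -2.6, 11.5]
grip_width: 0.144
```

```bash
python3 -c "
from h import *
st()
c=dict(np.load('t.npz'));w=world(c)
for u,v in ((262,222),(263,223),(264,223),(264,224),(265,224)): print(w[v,u].round(1),c['pixels'][v,u])
q=w[150:160,93:103].reshape(-1,3); q=q[q[:,2]>160]; print('reader top',q.mean(0))
"
```

```text
t 2.95 p [598.8 144.7  78.8] q [ 0.047  0.659  1.38  -0.     1.106 -0.044] F [-13.1  -2.6  11.5] w 0.144 ydir 5.2 z [-0.003 -0.001 -1.   ]
[452.6 -67.9  26.3] [29 29 32]
[449.4 -71.2  27.4] [28 28 30]
[449.4 -74.5  24.8] [30 29 33]
[446.1 -74.5  23.9] [30 29 31]
[446.2 -77.8  22.5] [27 27 29]
reader top [646.12307561 422.3478638  170.01653705]
```

play_rows(
  deltas=[
    [-0.03,0,-0.03,0,0,0.4,-1],
    [0,0,0,0,0,0.73,-1],
    [0,0,0,0,0,0.73,-1],
    [0,0,0,0,0,0.73,-1],
    [0,0,0,0,0,0.73,-1],
    [0,0,0,0,0,0.73,-1],
    [0,0,0,0,0,0.73,-1],
    [0,0,0,0,0,0.73,-1],
  ],
)

```text
time_s: 3.62
eef_pos: [598.9, 144.7, 78.8]
ee_rot: [0.0, 0.434, 0.901, 0.0]
force: [-8.7, -0.9, 14.6]
grip_width: 0.146
```

play_rows(
  deltas=[
    [0,0,0,0,0,0.73,-1],
    [0,0,0,0,0,0.73,-1],
    [0,0,0,0,0,0.73,-1],
    [0,0,0,0,0,0.73,-1],
    [0,0,0,0,0,0.73,-1],
    [0,0,0,0,0,0.73,-1],
    [0,0,0,0,0,0.73,-1],
    [0,0,0,0,0,0.73,-1],
  ],
)

```text
time_s: 4.28
eef_pos: [599.0, 144.8, 78.8]
ee_rot: [0.0, 0.143, 0.99, 0.0]
force: [-9.5, -0.2, 14.6]
grip_width: 0.147
```

play_rows(
  deltas=[
    [0,0,0,0,0,0.73,-1],
    [0,0,0,0,0,0.73,-1],
    [0,0,0,0,0,0.73,-1],
    [0,0,0,0,0,0.73,-1],
    [0,0,0,0,0,0.73,-1],
    [0,0,0,0,0,0.73,-1],
    [0,0,0,0,0,0.73,-1],
    [0,0,0,0,0,0.73,-1],
  ],
)

```text
time_s: 4.95
eef_pos: [599.0, 144.9, 78.8]
ee_rot: [0.0, -0.161, 0.987, -0.0]
force: [-9.3, 0.3, 15.1]
grip_width: 0.142
```

play_rows(
  deltas=[
    [0,0,0,0,0,0.73,-1],
    [0,0,0,0,0,0.73,-1],
    [0,0,0,0,0,0.73,-1],
    [0,0,0,0,0,0.73,-1],
    [0,0,0,0,0,0.73,-1],
    [0,0,0,0,0,0.5,-1],
    [0,0,0,0,0,0,-1],
    [0,0,0,0,0,0,-1],
  ],
)

```text
time_s: 5.62
eef_pos: [598.9, 144.9, 78.7]
ee_rot: [0.0, -0.369, 0.93, -0.0]
force: [-9.4, -0.3, 14.4]
grip_width: 0.144
```

```bash
python3 -c "
from h import *
st()
c=capture('top');np.savez('t1.npz',**{k:np.array(v) for k,v in c.items()})
A=cv2.resize(c['pixels'][120:260,90:350],None,fx=3,fy=3,interpolation=cv2.INTER_CUBIC)
cv2.imwrite('pics/t1.png',cv2.convertScaleAbs(A,alpha=1.5)[:,:,::-1])
"
```

```text
t 5.62 p [598.9 144.9  78.7] q [ 0.048  0.657  1.383  0.     1.1   -2.279] F [-9.4 -0.3 14.4] w 0.144 ydir 133.3 z [ 0.001  0.    -1.   ]
```

View pics/t1.png

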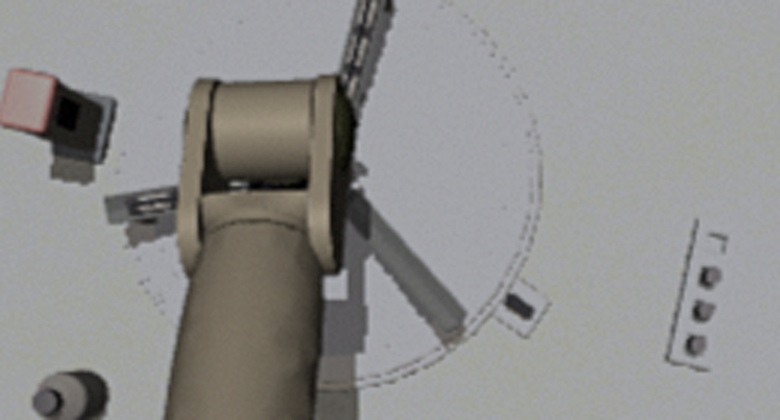

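The trough now points about 12° short of the pointer tongue, which is at (520,305) in the crop. I will turn the rest of the way.

play_rows(
  deltas=[
    [0,0,0,0,0,0.5,-1],
    [0,0,0,0,0,0.5,-1],
    [0,0,0,0,0,0.5,-1],
    [0,0,0,0,0,0.5,-1],
    [0,0,0,0,0,0,-1],
    [0,0,0,0,0,0,0.3],
    [0,0,0,0,0,0,0.3],
    [0,0,0,0,0,0,0.3],
  ],
)

```text
time_s: 6.33
eef_pos: [599.2, 144.7, 76.5]
ee_rot: [0.0, -0.464, 0.886, -0.0]
force: [0.4, 0.9, -0.2]
grip_width: 0.564
```

play_rows(
  deltas=[
    [0,0,0.4,0,0,0,0.3],
    [0,0,0.7,0,0,0,0.3],
    [0,0,0.8,0,0,0,0.3],
    [0,0,0.8,0,0,0,0.3],
    [0,0,0.8,0,0,0,0.3],
    [0,0,0.8,0,0,0,0.3],
    [0,0,0,0,0,0,0.3],
    [0,0,0,0,0,0,0.3],
  ],
)

```text
time_s: 7.0
eef_pos: [599.6, 144.7, 249.7]
ee_rot: [0.002, -0.464, 0.886, -0.001]
force: [-0.1, 0.6, -1.2]
grip_width: 0.65
```

```bash
python3 hub.py; python3 -c "
from h import *
c,W,Rt,p=wworld(); save(c,'w1.png'); np.savez('w1.npz',W=W)
c=capture('top');np.savez('t2.npz',**{k:np.array(v) for k,v in c.items()})
"
```

```text
t 7.0 p [599.6 144.7 249.7] q [ 0.047  0.508  1.166  0.     1.464 -2.488] F [-0.1  0.6 -1.2] w 0.65 ydir 145.3 z [ 0.004  0.    -1.   ]
690 [597.4 143.1 103.4] ((598.4735717773438, 144.44989013671875), (54.82465744018555, 13.050293922424316), 53.03950119018555)
661 [597.9 143.5 103.4] ((598.5010986328125, 144.44776916503906), (54.8116455078125, 12.899839401245117), 53.1754264831543)
[(-140, 110), (-135, 782), (-130, 1118), (-125, 945), (-120, 227), (-20, 61), (-15, 615), (-10, 1120), (-5, 667), (0, 214), (100, 171), (105, 620), (110, 910), (115, 839), (120, 96)]
top [595.80188355 139.06359954 103.38930869] ((595.3580322265625, 141.3612060546875), (12.736418724060059, 53.884037017822266), 6.795163154602051)
```

View pics/w1.png

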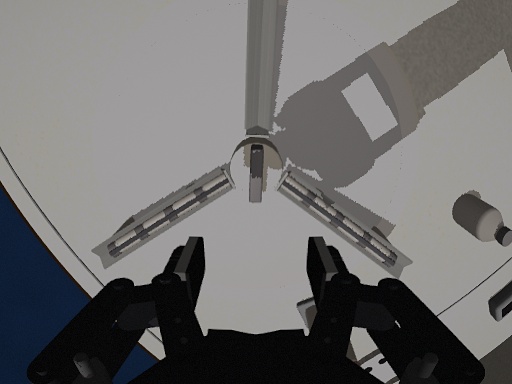

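The trough now points up the image at (262,60) and the hub bar is at (256,172). The pointer is out of view, so I will move outward to see both the trough end and the pointer.

play_rows(
  deltas=[
    [-0.5,-0.7,0,0,0,0,0.3],
    [-0.5,-0.7,0,0,0,0,0.3],
    [-0.5,-0.7,0,0,0,0,0.3],
    [-0.5,-0.7,0,0,0,0,0.3],
    [0,0,0,0,0,0,0.3],
    [0,0,0,0,0,0,0.3],
  ],
)

```text
time_s: 7.65
eef_pos: [518.4, 31.8, 247.5]
ee_rot: [-0.0, -0.463, 0.887, 0.0]
force: [0.3, -0.1, 0.5]
grip_width: 0.642
```

```bash
cat > tr.py <<'E'
from h import *
import sys
st()
c,W,Rt,p=wworld(); save(c,sys.argv[1]); np.savez('w2.npz',W=W,px=c['pixels'])
H=np.array([598.5,144.5])
d=np.hypot(W[...,0]-H[0],W[...,1]-H[1]); a=np.degrees(np.arctan2(W[...,1]-H[1],W[...,0]-H[0]))
def ang(m):
    return m.sum(), a[m].min().round(2), a[m].max().round(2), np.median(a[m]).round(2), np.nanmedian(W[m],0).round(1), d[m].min().round(1), d[m].max().round(1)
g=c['pixels'].mean(2)
z=W[...,2]
for r in range(80,240,20):
    m=(abs(d-r)<5)&(abs(a+125)<15)&(z>34+.364*(r-45)+6)
    if m.sum()>10: 
        q=a[m]*np.pi/180*r; print(r, m.sum(), 'edges', np.percentile(a[m],[2,98]).round(2), 'mid',np.percentile(a[m],[2,98]).mean().round(2), 'zmax',z[m].max().round(1),z[m].min().round(1))
m=(d>236)&(d<280)&(abs(a+125)<12)&(z>18)
if m.sum(): print('ptr z',ang(m))
m=(d>236)&(d<280)&(abs(a+125)<12)&(g<60)
if m.sum(): print('ptr dark',ang(m)); print(cv2.minAreaRect(W[m][:,:2].astype(np.float32)))
E
python3 tr.py w2.png
```

```text
t 7.65 p [518.4  31.8 247.5] q [-0.165  0.289  1.486  0.     1.367 -2.698] F [ 0.3 -0.1  0.5] w 0.642 ydir 145.1 z [-0.001  0.    -1.   ]
80 96 edges [-137.53 -116.85] mid -127.19 zmax 61.8 52.8
100 113 edges [-135.58 -118.73] mid -127.15 zmax 69.1 60.1
120 126 edges [-134.07 -119.94] mid -127.01 zmax 76.0 67.3
140 898 edges [-137.24 -113.33] mid -125.29 zmax 291.8 74.6
160 7642 edges [-137.72 -114.09] mid -125.9 zmax 350.3 82.0
180 177 edges [-131.75 -122.32] mid -127.04 zmax 98.3 89.2
200 186 edges [-131.06 -122.67] mid -126.86 zmax 106.1 96.5
220 125 edges [-130.76 -123.16] mid -126.96 zmax 111.6 103.7
ptr z (np.int64(309), np.float64(-125.11), np.float64(-121.97), np.float64(-123.71), array([456.4, -69.1,  25.6]), np.float64(239.9), np.float64(272.9))
ptr dark (np.int64(94), np.float64(-125.11), np.float64(-122.21), np.float64(-124.7), array([455.7, -66.9,  25. ]), np.float64(239.5), np.float64(272.4))
((456.8819274902344, -68.5680923461914), (33.063541412353516, 13.235505104064941), 55.154972076416016)
```

View pics/w2.png

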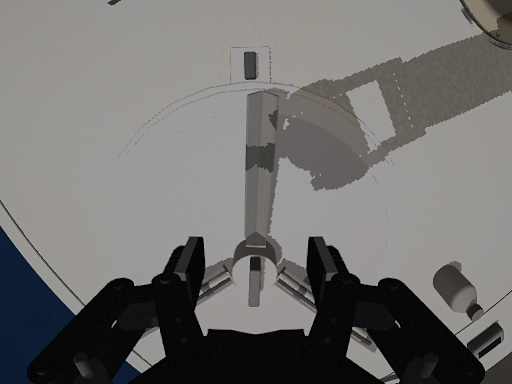

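Pointer measured at −123.6°, trough at −127.0°, so it needs +3.4° more. In the image the trough end (262,95) sits to the right of the tongue (250,65). I go back and correct.

play_rows(
  deltas=[
    [0.5,0.7,0,0,0,-0.1,0.3],
    [0.5,0.7,0,0,0,-0.1,0.3],
    [0.5,0.7,0,0,0,-0.15,0.3],
    [0.5,0.7,0,0,0,0,0.3],
    [0,0,-0.8,0,0,0,0.3],
    [0,0,-0.8,0,0,0,0.3],
    [0,0,0,0,0,0,0.3],
    [0,0,0,0,0,0,0.3],
  ],
)

```text
time_s: 8.37
eef_pos: [598.5, 145.6, 182.8]
ee_rot: [-0.002, -0.448, 0.894, 0.001]
force: [0.3, -0.1, 1.0]
grip_width: 0.649
```

```bash
python3 hub.py
```

```text
t 8.37 p [598.5 145.6 182.8] q [ 0.049  0.553  1.269  0.     1.323 -2.451] F [ 0.3 -0.1  1. ] w 0.649 ydir 143.2 z [-0.004 -0.    -1.   ]
1071 [597.4 143.1 103.4] ((598.4540405273438, 144.57867431640625), (55.828147888183594, 12.418331146240234), 52.879817962646484)
1044 [597.7 143.6 103.4] ((598.4008178710938, 144.62237548828125), (55.833526611328125, 12.4156494140625), 52.73157501220703)
[(-140, 166), (-135, 1046), (-130, 1300), (-125, 1252), (-120, 336), (-20, 98), (-15, 870), (-10, 1571), (-5, 724), (0, 290), (100, 230), (105, 652), (110, 1291), (115, 1203), (120, 134)]
top [595.80188355 139.06359954 103.38930869] ((595.3580322265625, 141.3612060546875), (12.736418724060059, 53.884037017822266), 6.795163154602051)
```

play_rows(
  deltas=[
    [0,-0.02,-0.65,0,0,0,0.3],
    [0,0,-0.65,0,0,0,0.3],
    [0,0,-0.65,0,0,0,0.3],
    [0,0,-0.65,0,0,0,0.3],
    [0,0,0,0,0,0,-1],
    [0,0,0,0,0,0,-1],
    [0,0,0,0,0,0,-1],
    [0,0,0,0,0,0,-1],
  ],
)

```text
time_s: 9.08
eef_pos: [599.1, 145.1, 83.3]
ee_rot: [0.001, -0.447, 0.894, 0.001]
force: [-8.1, 3.9, 1.4]
grip_width: 0.143
```

play_rows(
  deltas=[
    [0,0,0,0,0,0,-1],
    [0,0,0,0,0,0.2,-1],
    [0,0,0,0,0,0.2,-1],
    [0,0,0,0,0,0.2,-1],
    [0,0,0,0,0,0,-1],
    [0,0,0,0,0,0,0.3],
    [0,0,0,0,0,0,0.3],
    [0,0,0,0,0,0,0.3],
  ],
)

```text
time_s: 9.75
eef_pos: [599.7, 143.8, 81.4]
ee_rot: [0.001, -0.475, 0.88, -0.001]
force: [0.5, 0.1, 0.1]
grip_width: 0.556
```

play_rows(
  deltas=[
    [0,0,0.4,0,0,0,0.3],
    [0,0,0.8,0,0,0,0.3],
    [0,0,0.8,0,0,0,0.3],
    [0,0,0.8,0,0,0,0.3],
    [-0.5,-0.7,0.8,0,0,0,0.3],
    [-0.5,-0.7,0.7,0,0,0,0.3],
    [-0.5,-0.7,0,0,0,0,0.3],
    [-0.5,-0.7,0,0,0,0,0.3],
  ],
)

```text
time_s: 10.42
eef_pos: [522.1, 35.7, 248.9]
ee_rot: [0.002, -0.475, 0.88, -0.001]
force: [-0.1, -1.1, -0.4]
grip_width: 0.648
```

play_rows(
  deltas=[
    [0,0,0,0,0,0,0.3],
    [0,0,0,0,0,0,0.3],
  ],
)

```text
time_s: 10.58
eef_pos: [522.3, 35.7, 247.8]
ee_rot: [0.001, -0.474, 0.88, -0.001]
force: [0.1, -0.2, 0.4]
grip_width: 0.651
```

```bash
python3 tr.py w3.png
```

```text
t 10.58 p [522.3  35.7 247.8] q [-0.156  0.297  1.476  0.     1.367 -2.715] F [ 0.1 -0.2  0.4] w 0.651 ydir 146.6 z [ 0.002 -0.    -1.   ]
80 99 edges [-134.46 -113.2 ] mid -123.83 zmax 61.5 52.8
100 113 edges [-132.24 -115.33] mid -123.79 zmax 68.5 60.2
120 147 edges [-130.75 -112.01] mid -121.38 zmax 287.1 67.5
140 5630 edges [-136.71 -112.8 ] mid -124.76 zmax 344.4 74.6
160 173 edges [-131.37 -118.45] mid -124.91 zmax 350.4 81.9
180 181 edges [-128.44 -118.88] mid -123.66 zmax 98.8 89.3
200 208 edges [-128.1  -119.36] mid -123.73 zmax 106.8 96.5
220 98 edges [-127.39 -119.97] mid -123.68 zmax 111.3 103.8
ptr z (np.int64(330), np.float64(-125.18), np.float64(-122.03), np.float64(-123.7), array([457. , -68.5,  25.6]), np.float64(239.2), np.float64(273.1))
ptr dark (np.int64(70), np.float64(-125.17), np.float64(-122.33), np.float64(-124.61), array([457.2, -62.5,  25.7]), np.float64(239.2), np.float64(273.1))
((456.28424072265625, -68.52333068847656), (33.95771789550781, 11.977153778076172), 56.70109176635742)
```

Aligned: trough −123.7°, pointer −123.65°. Next I go over the rack.

play_rows(
  deltas=[
    [-0.04,-0.55,0,0,0,-0.85,0.3],
    [-0.04,-0.55,0,0,0,-0.85,0.3],
    [-0.04,-0.55,0,0,0,-0.85,0.3],
    [-0.04,-0.55,0,0,0,-0.85,0.3],
    [-0.04,-0.55,0,0,0,-0.85,0.3],
    [-0.04,-0.55,0,0,0,-0.85,0.3],
    [-0.04,-0.55,0,0,0,-0.85,0.3],
    [-0.04,-0.55,0,0,0,-0.85,0.3],
  ],
)

```text
time_s: 11.3
eef_pos: [510.5, -139.6, 246.7]
ee_rot: [0.0, -0.137, 0.991, 0.0]
force: [0.2, 0.5, 0.0]
grip_width: 0.649
```

play_rows(
  deltas=[
    [-0.04,-0.55,0,0,0,-0.85,0.3],
    [-0.04,-0.55,0,0,0,-0.85,0.3],
    [-0.04,-0.55,0,0,0,-0.85,0.3],
    [-0.04,-0.55,0,0,0,-0.85,0.3],
    [-0.04,-0.55,0,0,0,-0.85,0.3],
    [-0.04,-0.55,0,0,0,-0.85,0.3],
    [0,0,0,0,0,0,0.3],
    [0,0,0,0,0,0,0.3],
  ],
)

```text
time_s: 11.97
eef_pos: [500.8, -271.4, 246.3]
ee_rot: [-0.0, 0.127, 0.992, 0.0]
force: [0.5, 0.6, 0.2]
grip_width: 0.656
```

```bash
cat > rack.py <<'E'
from h import *
import sys
st()
c,W,Rt,p=wworld()
if len(sys.argv)>1: save(c,sys.argv[1])
z=W[...,2]
m=(z>40)&(z<56)&(W[...,0]>330)&(W[...,0]<600)&(W[...,1]>-370)&(W[...,1]<-190)
n,l,stt,ce=cv2.connectedComponentsWithStats(m.astype(np.uint8))
V=[]
for i in range(1,n):
    if stt[i,4]<60: continue
    q=W[l==i]; zt=np.percentile(q[:,2],80); q=q[q[:,2]>zt-2.5]; (cc,r)=cv2.minEnclosingCircle(q[:,:2].astype(np.float32))
    print('vial',np.round(cc,1),round(r,1),'ztop',zt.round(1),'px',ce[i].round(0),len(q)); V.append(cc)
V=np.array(V)
if len(V)>1:
    d=V[np.argmax(V[:,0])]-V[np.argmin(V[:,0])]; print('row dir',np.degrees(np.arctan2(d[1],d[0])).round(1),'len',np.hypot(*d).round(1))
m=(z>13)&(z<20)&(W[...,0]>330)&(W[...,0]<600)&(W[...,1]>-370)&(W[...,1]<-190); q=W[m]
print('racktop',len(q),np.median(q[:,2]).round(1),cv2.minAreaRect(q[:,:2].astype(np.float32)))
E
python3 rack.py w4.png
```

```text
t 11.97 p [ 500.8 -271.4  246.3] q [-0.702  0.402  1.333  0.     1.407 -2.018] F [0.5 0.6 0.2] w 0.656 ydir 75.4 z [-0.     0.001 -1.   ]
vial [ 416.3 -261.8] 8.6 ztop 48.4 px [245.  92.] 173
vial [ 453.2 -269.8] 8.7 ztop 48.3 px [246. 125.] 176
vial [ 490.7 -277.8] 8.8 ztop 48.3 px [248. 157.] 168
row dir -12.1 len 76.1
racktop 3867 15.7 ((471.8974609375, -273.90582275390625), (50.79916763305664, 159.739501953125), 77.62957000732422)
```

View pics/w4.png

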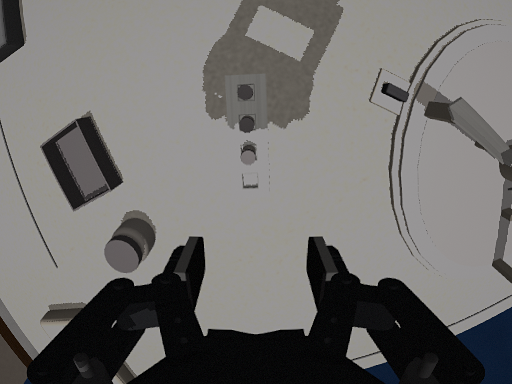

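The wrist view shows three vials at (245,92), (246,125) and (248,157), with an empty pocket at (250,180). I will fit a quick kinematic model to check that the tilted pose can be reached, then grasp.

```bash
cat > kin.py <<'E'
import numpy as np
from scipy.spatial.transform import Rotation as R
from scipy.optimize import least_squares
D=[([1.109,.313,1.498],[124.1,509.9,230.8]),([.068,.451,1.304],[565.7,154.7,230]),([.057,.553,1.301],[593.3,150.2,171]),([.047,.508,1.166],[599.6,144.7,249.7]),([-.165,.289,1.486],[518.4,31.8,247.5]),([-.702,.402,1.333],[500.8,-271.4,246.3]),([.049,.553,1.269],[598.5,145.6,182.8])]
def wc(q,L,dz=0):
    a,L1,L2,h,d=L; rho=a+L1*np.sin(q[1])+L2*np.sin(q[1]+q[2]); z=h+L1*np.cos(q[1])+L2*np.cos(q[1]+q[2])
    c,s=np.cos(q[0]),np.sin(q[0]); return np.array([c*rho-s*d,s*rho+c*d,z])
L=least_squares(lambda L:np.ravel([wc(q,L)-p for q,p in D]),[0,400,400,0,110]).x
if __name__=='__main__': print('fit',L.round(0),np.abs(np.ravel([wc(q,L)-p for q,p in D])).max())
def Rt(q): return R.from_euler('ZYZYZ',[q[0],q[1]+q[2],q[3],q[4],q[5]+np.pi/2])
def ik(p,Rd,Lt,q0):
    def f(q): 
        P=wc(q,L)+np.array([0,0,Lt])+Rt(q).apply([0,0,Lt])
        return np.r_[P-p,200*(Rt(q).inv()*Rd).as_rotvec()]
    lo=[-2.94,-.97,.19,-1.23,.02,-2.88];hi=[2.94,2.17,2.56,4.37,3.11,2.88]
    s=least_squares(f,q0,bounds=(lo,hi)); return s.x,np.abs(s.fun).max()
E
cat > plan.py <<'E'
from kin import *
print('fit',L.round(0),np.abs(np.ravel([wc(q,L)-p for q,p in D])).max())
u=np.array([np.cos(np.radians(-123.7)),np.sin(np.radians(-123.7)),0]);w=np.array([-u[1],u[0],0])
H=np.array([598.5,144.5,0])
for yaw in (146.3,-33.7):
  y=np.array([np.cos(np.radians(yaw)),np.sin(np.radians(yaw)),0]);z=np.array([0,0,-1.]);R0=R.from_matrix(np.c_[np.cross(y,z),y,z])
  for til in (0,20,35,50,70):
    for Lt in (200,280):
      Rd=R.from_rotvec(w*np.radians(til))*R0
      s=75; b=H+u*(45+s*.94)+[0,0,34+s*.342+12]
      p=b-Rd.apply([0,0,1])*27
      q,e=min((ik(p,Rd,Lt,[-.3,.4,1.4,q4,1.3,q6]) for q4 in(0.1,1) for q6 in(-2,1.5,0)),key=lambda t:t[1])
      print(yaw,til,Lt,p.round(0),q.round(2),round(e,2))
E
python3 plan.py
```

```text
fit [ -9. 436. 399. -89. 116.] 5.0322226204983735Traceback (most recent call last):
  File "plan.py", line 12, in <module>
    q,e=min((ik(p,Rd,Lt,[-.3,.4,1.4,q4,1.3,q6]) for q4 in(0.1,1) for q6 in(-2,1.5,0)),key=lambda t:t[1])
        ~~~^^^^^^^^^^^^^^^^^^^^^^^^^^^^^^^^^^^^^^^^^^^^^^^^^^^^^^^^^^^^^^^^^^^^^^^^^^^^^^^^^^^^^^^^^^^^^
  File "plan.py", line 12, in <genexpr>
    q,e=min((ik(p,Rd,Lt,[-.3,.4,1.4,q4,1.3,q6]) for q4 in(0.1,1) for q6 in(-2,1.5,0)),key=lambda t:t[1])
             ~~^^^^^^^^^^^^^^^^^^^^^^^^^^^^^^^^
  File "kin.py", line 16, in ik
    s=least_squares(f,q0,bounds=(lo,hi)); return s.x,np.abs(s.fun).max()
    return func(*args, **kwargs)
    vector_fun = VectorFunction(
        fun_wrapped,
    ...<6 lines>...
        workers=workers
    )
    self._update_fun()
    ~~~~~~~~~~~~~~~~^^
    self.f = self.fun_wrapped(xp_copy(self.x))
             ~~~~~~~~~~~~~~~~^^^^^^^^^^^^^^^^^
    return np.atleast_1d(self.fun(x))
                         ~~~~~~~~^^^
    return self.f(x, *self.args, **self.kwargs)
           ~~~~~~^^^^^^^^^^^^^^^^^^^^^^^^^^^^^^
  File "kin.py", line 13, in f
    P=wc(q,L)+np.array([0,0,Lt])+Rt(q).apply([0,0,Lt])
                                 ~~^^^
  File "kin.py", line 10, in Rt
    def Rt(q): return R.from_euler('ZYZYZ',[q[0],q[1]+q[2],q[3],q[4],q[5]+np.pi/2])
                      ~~~~~~~~~~~~^^^^^^^^^^^^^^^^^^^^^^^^^^^^^^^^^^^^^^^^^^^^^^^^^
  File "scipy/spatial/transform/_rotation.pyx", line 1413, in scipy.spatial.transform._rotation.Rotation.from_euler
ValueError: Expected axis specification to be a non-empty string of upto 3 characters, got ZYZYZ
```

```bash
sed -i "s/^def Rt.*/def Rt(q): return R.from_euler('ZYZ',[q[0],q[1]+q[2],q[3]])*R.from_euler('YZ',[q[4],q[5]+np.pi\/2])/" kin.py; python3 plan.py
```

```text
fit [ -9. 436. 399. -89. 116.] 5.0322226204983735
146.3 0 200 [534.  48.  99.] [-0.13  0.45  1.66 -0.    1.03 -2.68] 0.0
146.3 0 280 [534.  48.  99.] [-0.13  0.45  1.66  0.    1.03 -2.68] 0.0
146.3 20 200 [529.  41.  97.] [-0.22  0.38  1.78  0.3   0.89 -2.88] 17.92
146.3 20 280 [529.  41.  97.] [-0.39  0.34  1.93  0.6   0.85  2.88] 20.37
146.3 35 200 [526.  36.  94.] [-0.38  0.37  1.91  0.8   0.9   2.82] 0.0
146.3 35 280 [526.  36.  94.] [-0.48  0.36  1.98  0.8   0.92  2.71] 0.0
146.3 50 200 [523.  31.  89.] [-0.48  0.4   1.99  1.12  1.01  2.49] 0.0
146.3 50 280 [523.  31.  89.] [-0.62  0.43  2.06  1.08  1.05  2.34] 0.0
146.3 70 200 [520.  27.  81.] [-0.57  0.52  2.06  1.4   1.27  2.16] 0.0
146.3 70 280 [520.  27.  81.] [-0.75  0.63  2.11  1.28  1.31  1.98] 0.0
-33.7 0 200 [534.  48.  99.] [-0.13  0.45  1.66 -0.    1.03  0.46] 0.0
-33.7 0 280 [534.  48.  99.] [-0.13  0.45  1.66 -0.    1.03  0.46] 0.0
-33.7 20 200 [529.  41.  97.] [-0.27  0.38  1.81  0.43  0.89  0.05] 0.0
-33.7 20 280 [529.  41.  97.] [-0.33  0.36  1.86  0.44  0.88 -0.01] 0.0
-33.7 35 200 [526.  36.  94.] [-0.38  0.37  1.91  0.8   0.9  -0.32] 0.0
-33.7 35 280 [526.  36.  94.] [-0.48  0.36  1.98  0.8   0.92 -0.44] 0.0
-33.7 50 200 [523.  31.  89.] [-0.48  0.4   1.99  1.12  1.01 -0.65] 0.0
-33.7 50 280 [523.  31.  89.] [-0.62  0.43  2.06  1.08  1.05 -0.8 ] 0.0
-33.7 70 200 [520.  27.  81.] [-0.57  0.52  2.06  1.4   1.27 -0.98] 0.0
-33.7 70 280 [520.  27.  81.] [-0.75  0.63  2.11  1.28  1.31 -1.16] 0.0
```

play_rows(
  deltas=[
    [0,0,0,0,0,-1,0.2],
    [0,0,0,0,0,-1,0.2],
    [0,0,0,0,0,-1,0.2],
    [0,0,0,0,0,-1,0.2],
    [0,0,0,0,0,-1,0.2],
    [0,0,0,0,0,-1,0.2],
    [0,0,0,0,0,-1,0.2],
    [0,0,0,0,0,-1,0.2],
  ],
)

```text
time_s: 12.68
eef_pos: [500.8, -269.8, 246.9]
ee_rot: [0.0, 0.521, 0.854, 0.0]
force: [-0.3, -0.1, -0.5]
grip_width: 0.6
```

play_rows(
  deltas=[
    [0,0,0,0,0,-1,0.2],
    [0,0,0,0,0,-1,0.2],
    [0,0,0,0,0,-1,0.2],
    [0,0,0,0,0,-1,0.2],
    [0,0,0,0,0,-1,0.2],
    [0,0,0,0,0,-1,0.2],
    [0,0,0,0,0,-1,0.2],
    [0,0,0,0,0,-1,0.2],
  ],
)

```text
time_s: 13.35
eef_pos: [500.8, -269.8, 246.9]
ee_rot: [0.0, 0.823, 0.568, 0.0]
force: [-0.1, 0.7, 1.0]
grip_width: 0.601
```

play_rows(
  deltas=[
    [0,0,0,0,0,-1,0.2],
    [0,0,0,0,0,-1,0.2],
    [0,0,0,0,0,-1,0.2],
    [0,0,0,0,0,-1,0.2],
    [0,0,0,0,0,-1,0.2],
    [0,0,0,0,0,-1,0.2],
    [0,0,0,0,0,-1,0.2],
    [0,0,0,0,0,-1,0.2],
  ],
)

```text
time_s: 14.02
eef_pos: [500.8, -269.8, 246.9]
ee_rot: [0.0, 0.983, 0.184, 0.0]
force: [0.7, -0.4, -0.3]
grip_width: 0.6
```

play_rows(
  deltas=[
    [-0.4,0,0,0,0,-1,0.2],
    [-0.4,0,0,0,0,-1,0.2],
    [-0.4,0,0,0,0,-1,0.2],
    [0,0,-0.3,0,0,-1,0.2],
    [0,0,-0.3,0,0,-1,0.2],
    [0,0,0,0,0,-1,0.2],
    [0,0,0,0,0,0,0.2],
    [0,0,0,0,0,0,0.2],
  ],
)

```text
time_s: 14.68
eef_pos: [452.7, -270.4, 223.1]
ee_rot: [0.0, 0.992, -0.125, 0.0]
force: [-0.5, 0.1, -0.4]
grip_width: 0.597
```

```bash
python3 rack.py
```

```text
t 14.68 p [ 452.7 -270.4  223.1] q [-0.761  0.324  1.504  0.     1.313  1.06 ] F [-0.5  0.1 -0.4] w 0.597 ydir -104.3 z [ 0. -0. -1.]
vial [ 490.7 -278.2] 9.0 ztop 48.4 px [254. 134.] 217
vial [ 454. -270.] 8.7 ztop 48.2 px [255. 168.] 183
vial [ 416.7 -262.3] 8.9 ztop 48.1 px [256. 199.] 179
row dir -12.2 len 75.7
racktop 4203 15.7 ((471.96551513671875, -274.150146484375), (50.919189453125, 159.38510131835938), 77.91414642333984)
```

play_rows(
  deltas=[
    [0.48,-0.1,-0.5,0,0,0.2,0.2],
    [0.47,-0.1,-0.7,0,0,0.17,0.2],
    [0,0,-0.8,0,0,0,0.2],
    [0,0,-0.8,0,0,0,0.2],
    [0,0,-0.6,0,0,0,0.2],
    [0,0,0,0,0,0,0.2],
  ],
)

```text
time_s: 15.23
eef_pos: [488.5, -277.3, 82.5]
ee_rot: [-0.002, 0.994, -0.107, -0.003]
force: [-0.8, 0.5, -0.9]
grip_width: 0.599
```

```bash
python3 -c "
from h import *
st()"
```

```text
t 15.23 p [ 488.5 -277.3   82.5] q [-0.725  0.552  1.556  0.     1.041  1.059] F [-0.8  0.5 -0.9] w 0.599 ydir -102.2 z [-0.006  0.005 -1.   ]
```

play_rows(
  deltas=[
    [0.05,-0.02,-0.5,0,0,0,0.2],
    [0,0,-0.5,0,0,0,0.2],
    [0,0,-0.3,0,0,0,0.2],
    [0,0,0,0,0,0,0.2],
    [0,0,0,0,0,0,-1],
    [0,0,0,0,0,0,-1],
    [0,0,0,0,0,0,-1],
    [0,0,0,0,0,0,-1],
  ],
  squeeze=30,
)

```text
time_s: 15.9
eef_pos: [492.8, -280.4, 36.2]
ee_rot: [0.001, 0.994, -0.108, 0.001]
force: [0.7, 1.2, 6.0]
grip_width: 0.191
```

```bash
python3 -c "
from h import *
st()"
```

```text
t 15.9 p [ 492.8 -280.4   36.2] q [-0.724  0.624  1.578  0.     0.937  1.063] F [0.7 1.2 6. ] w 0.191 ydir -102.4 z [ 0.002 -0.002 -1.   ]
```

play_rows(
  deltas=[
    [0,0,0,0,0,0,-1],
    [0,0,0.2,0,0,0,-1],
    [0,0,0.3,0,0,0,-1],
    [0,0,0.6,0,0,0,-1],
    [0,0,0.8,0,0,0,-1],
    [0,0,0.8,0,0,0,-1],
    [0,0,0.8,0,0,0,-1],
    [0,0,0.6,0,0,0,-1],
  ],
)

```text
time_s: 16.57
eef_pos: [492.2, -280.2, 202.9]
ee_rot: [0.001, 0.994, -0.108, 0.001]
force: [0.2, 0.3, -0.9]
grip_width: 0.192
```

```bash
python3 -c "
from h import *
st()
c,W,Rt,p=wworld()
im=c['pixels'][130:384,120:400]; cv2.imwrite('pics/w5.png',cv2.resize(im,None,fx=2,fy=2)[:,:,::-1])
d=(W-p)@Rt
m=(abs(d[...,0])<40)&(abs(d[...,1])<9.5)&(d[...,2]>-40)&(d[...,2]<60)
q=d[m]; print(len(q),np.percentile(q,[1,50,99],axis=0).round(1))
"
```

```text
t 16.57 p [ 492.2 -280.2  202.9] q [-0.724  0.424  1.416 -0.     1.298  1.063] F [ 0.2  0.3 -0.9] w 0.192 ydir -102.4 z [ 0.003 -0.002 -1.   ]
2442 [[-10.3  -9.4 -37.7]
 [  3.6  -0.2 -11.3]
 [ 11.8   9.4  27.9]]
```

View pics/w5.png

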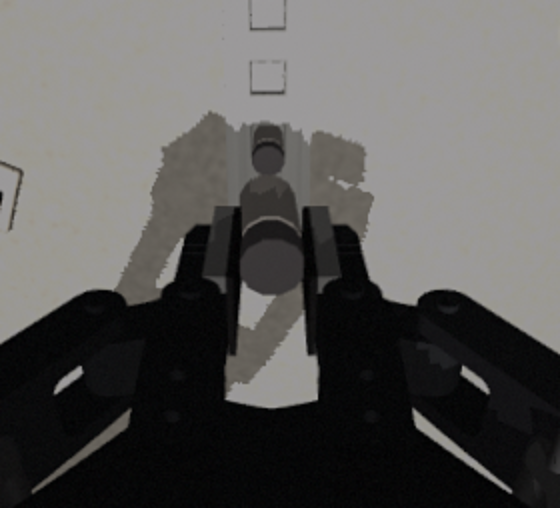

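The vial is held straight, with its bottom about 28 mm beyond the TCP. Now I carry it to the trough.

play_rows(
  deltas=[
    [0.08,0.54,0,0,0,0.72,-1],
    [0.08,0.54,0,0,0,0.72,-1],
    [0.08,0.54,0,0,0,0.72,-1],
    [0.08,0.54,0,0,0,0.72,-1],
    [0.08,0.54,0,0,0,0.72,-1],
    [0.08,0.54,0,0,0,0.72,-1],
    [0.08,0.54,0,0,0,0.72,-1],
    [0.08,0.54,0,0,0,0.72,-1],
  ],
)

```text
time_s: 17.28
eef_pos: [517.6, -106.1, 199.6]
ee_rot: [0.0, 0.981, 0.194, 0.0]
force: [0.5, 0.1, 0.1]
grip_width: 0.187
```

play_rows(
  deltas=[
    [0.08,0.54,0,0,0,0.72,-1],
    [0.08,0.54,0,0,0,0.72,-1],
    [0.08,0.54,0,0,0,0.72,-1],
    [0.08,0.54,0,0,0,0.72,-1],
    [0.08,0.54,0,0,0,0.72,-1],
    [0.08,0.54,0,0,0,0.72,-1],
    [0.08,0.54,0,0,0,0.72,-1],
    [0.08,0.54,0,0,0,0.72,-1],
  ],
)

```text
time_s: 17.95
eef_pos: [543.2, 66.6, 199.7]
ee_rot: [0.0, 0.879, 0.477, 0.0]
force: [0.1, -0.1, -0.4]
grip_width: 0.196
```

play_rows(
  deltas=[
    [0,0,0,0.6,-0.4,0,-1],
    [0,0,0,0.6,-0.4,0,-1],
    [0,0,0,0.6,-0.4,0,-1],
    [0,0,0,0.6,-0.4,0,-1],
    [0,0,0,0.6,-0.4,0,-1],
    [0,0,0,0.6,-0.4,0,-1],
    [0,0,0,0.6,-0.4,0,-1],
    [0,0,0,0.6,-0.4,0,-1],
  ],
)

```text
time_s: 18.62
eef_pos: [543.3, 65.5, 200.0]
ee_rot: [-0.139, 0.839, 0.453, 0.265]
force: [0.3, 0.3, 0.6]
grip_width: 0.19
```

```bash
cat > tgt.py <<'E'
from h import *
import sys
# usage: tgt.py s n tilt tipdist : residual move to the target in row units
s,n,til,L=map(float,sys.argv[1:5]); st()
A=np.radians(-123.7);u=np.array([np.cos(A),np.sin(A),0]);k=np.array([0,0,1.]);w=np.cross(k,u)
e=u*np.cos(np.radians(20))+k*np.sin(np.radians(20)); nn=-u*np.sin(np.radians(20))+k*np.cos(np.radians(20))
ax=u*np.sin(np.radians(til))+k*np.cos(np.radians(til))
p=np.array([598.5,144.5,34])+45*u+s*e+n*nn+L*ax
Rd=np.c_[np.cross(w,-ax),w,-ax]; S=sensors.sense(); Rc=R.from_quat(S['ee_rot'],scalar_first=True)
print('target',p.round(1),'d/40',((p-S['eef_pos'])/40).round(2),'rot/6deg',(np.degrees((R.from_matrix(Rd)*Rc.inv()).as_rotvec())/6).round(2),'e',e.round(3),'n',nn.round(3),'ax',ax.round(3))
E
python3 tgt.py 45 14 35 28
```

```text
t 18.62 p [543.3  65.5 200. ] q [-0.372  0.264  1.779  0.691  1.066 -0.127] F [0.3 0.3 0.6] w 0.19 ydir -33.4 z [ 0.318  0.474 -0.821]
target [543.8  62.5  85.5] d/40 [ 0.01 -0.07 -2.86] rot/6deg [ 0.05  0.03 -0.06] e [-0.521 -0.782  0.342] n [0.19  0.285 0.94 ] ax [-0.318 -0.477  0.819]
```

Excellent agreement. Descend to about 5 mm above, then check.

play_rows(
  deltas=[
    [0.01,-0.07,-0.5,0.05,0.03,-0.06,-1],
    [0,0,-0.7,0,0,0,-1],
    [0,0,-0.7,0,0,0,-1],
    [0,0,-0.5,0,0,0,-1],
    [0,0,-0.3,0,0,0,-1],
    [0,0,0,0,0,0,-1],
    [0,0,0,0,0,0,-1],
  ],
)

```text
time_s: 19.2
eef_pos: [543.8, 62.8, 91.4]
ee_rot: [-0.142, 0.842, 0.45, 0.263]
force: [-0.4, -0.4, 0.3]
grip_width: 0.188
```

```bash
python3 tgt.py 45 14 35 28; python3 -c "
from h import *
c,W,Rt,p=wworld(); im=c['pixels'][60:384,120:400]; cv2.imwrite('pics/w6.png',cv2.resize(im,None,fx=1.8,fy=1.8)[:,:,::-1])"
```

```text
t 19.2 p [543.8  62.8  91.4] q [-0.377  0.438  1.877  0.816  0.873 -0.345] F [-0.4 -0.4  0.3] w 0.188 ydir -33.7 z [ 0.316  0.475 -0.821]
target [543.8  62.5  85.5] d/40 [-0.   -0.01 -0.15] rot/6deg [ 0.02 -0.03  0.  ] e [-0.521 -0.782  0.342] n [0.19  0.285 0.94 ] ax [-0.318 -0.477  0.819]
```

View pics/w6.png

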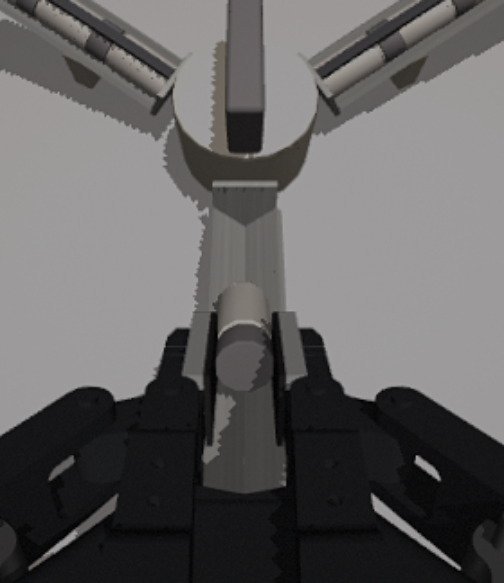

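The vial is centred over the fold and leans outward, bottom towards the stop. I lower it and release.

play_rows(
  deltas=[
    [0,-0.01,-0.1,0,0,0,-1],
    [0,0,-0.07,0,0,0,-1],
    [0,0,-0.03,0,0,0,-1],
    [0,0,0,0,0,0,-1],
    [0,0,0,0,0,0,-1],
  ],
)

```text
time_s: 19.67
eef_pos: [543.9, 62.4, 83.0]
ee_rot: [-0.141, 0.842, 0.45, 0.263]
force: [0.1, 0.6, -0.3]
grip_width: 0.193
```

play_rows(
  deltas=[
    [0,0,0,0,0,0,-0.4],
    [0,0,0,0,0,0,-0.2],
    [0,0,0,0,0,0,0],
    [0,0,0,0,0,0,0.2],
    [0,0,0,0,0,0,0.2],
    [0,0,0,0,0,0,0.2],
    [-0.2,-0.3,0.5,0,0,0,0.2],
    [-0.2,-0.3,0.5,0,0,0,0.2],
  ],
)

```text
time_s: 20.33
eef_pos: [526.9, 38.7, 122.5]
ee_rot: [-0.143, 0.842, 0.45, 0.262]
force: [-0.3, 0.9, 0.3]
grip_width: 0.603
```

play_rows(
  deltas=[
    [-0.1,-0.15,0.8,0,0,0,0.2],
    [-0.1,-0.15,0.8,0,0,0,0.2],
    [-0.1,-0.15,0.6,0,0,0,0.2],
    [0,0,0,-0.6,0.4,0,0.2],
    [0,0,0,-0.6,0.4,0,0.2],
    [0,0,0,-0.6,0.4,0,0.2],
    [0,0,0,-0.6,0.4,0,0.2],
    [0,0,0,-0.6,0.4,0,0.2],
  ],
)

```text
time_s: 21.0
eef_pos: [515.7, 20.2, 211.2]
ee_rot: [-0.053, 0.877, 0.468, 0.099]
force: [-0.1, -0.4, 0.9]
grip_width: 0.594
```

```bash
cat > row.py <<'E'
from h import *
import sys
st(); c,W,Rt,p=wworld()
if len(sys.argv)>1: im=c['pixels']; cv2.imwrite('pics/'+sys.argv[1],im[:,:,::-1])
g=c['pixels'].mean(2)
A=np.radians(-123.7);u=np.array([np.cos(A),np.sin(A),0]);k=np.array([0,0,1.]);w=np.cross(k,u)
e=u*np.cos(np.radians(20))+k*np.sin(np.radians(20)); nn=-u*np.sin(np.radians(20))+k*np.cos(np.radians(20))
O=np.array([598.5,144.5,34])+45*u; d=W-O; S=d@e;Y=d@w;N=d@nn
m=(abs(Y)<3)&(N>-4)&(N<40)&(S>-10)&(S<200)
for a in range(-6,198,6):
    q=m&(S>=a)&(S<a+6)
    if q.sum()>3: print(a,q.sum(),'n',np.percentile(N[q],90).round(1),'grey',g[q].mean().round(0),end=' | ')
E
python3 row.py w7.png
```

```text
t 21.0 p [515.7  20.2 211.2] q [-0.299  0.248  1.656  0.234  1.182  0.208] F [-0.1 -0.4  0.9] w 0.594 ydir -33.8 z [ 0.124  0.186 -0.975]
-6 44 n 39.1 grey 81.0 | 0 25 n 21.6 grey 150.0 | 6 23 n 22.4 grey 149.0 | 12 25 n 22.3 grey 150.0 | 18 26 n 22.1 grey 150.0 | 24 26 n 22.1 grey 145.0 | 30 25 n 22.4 grey 97.0 | 36 66 n 21.6 grey 69.0 | 42 25 n 2.4 grey 100.0 | 48 25 n 2.3 grey 102.0 | 54 29 n 2.3 grey 102.0 | 60 25 n 2.8 grey 103.0 | 66 29 n 2.2 grey 103.0 | 72 29 n 3.3 grey 103.0 | 78 34 n 3.4 grey 102.0 | 84 34 n 3.4 grey 102.0 | 90 34 n 2.8 grey 102.0 | 96 35 n 3.0 grey 102.0 | 102 35 n 3.1 grey 102.0 | 108 35 n 2.8 grey 87.0 | 114 35 n 2.7 grey 64.0 | 120 36 n 3.3 grey 65.0 | 126 37 n 2.6 grey 64.0 | 132 36 n 3.1 grey 64.0 | 138 36 n 2.6 grey 64.0 | 144 35 n 2.7 grey 64.0 | 150 36 n 2.5 grey 64.0 | 156 36 n 2.5 grey 91.0 | 162 36 n 2.4 grey 102.0 | 168 36 n 2.9 grey 102.0 | 174 36 n 2.6 grey 102.0 | 180 37 n 2.3 grey 103.0 | 186 23 n 2.7 grey 102.0 |
```

View pics/w7.png

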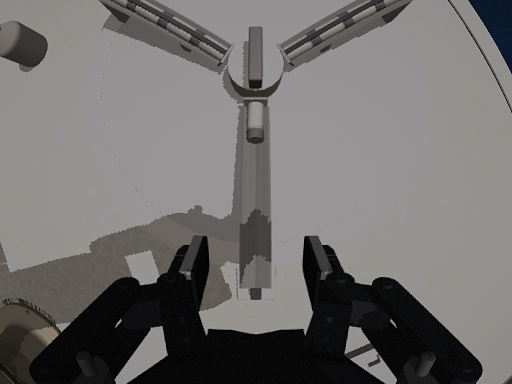

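Vial 1 lies against the stop at (256,120) in the image, cap outward, spanning s = 0–42 mm. Back to the rack for a fresh look.

play_rows(
  deltas=[
    [0,0,0,-0.6,0.4,0,0.2],
    [0,0,0,-0.6,0.4,0,0.2],
    [0,0,0,-0.6,0.4,0,0.2],
    [-0.11,-0.51,0.05,0,0,-0.82,0.2],
    [-0.11,-0.51,0.05,0,0,-0.82,0.2],
    [-0.11,-0.51,0.05,0,0,-0.82,0.2],
    [-0.11,-0.51,0.05,0,0,-0.82,0.2],
    [-0.11,-0.51,0.05,0,0,-0.82,0.2],
  ],
)

```text
time_s: 21.72
eef_pos: [493.2, -82.4, 220.6]
ee_rot: [-0.002, 0.963, 0.271, 0.002]
force: [0.5, -0.4, 0.4]
grip_width: 0.597
```

play_rows(
  deltas=[
    [-0.11,-0.51,0,0,0,-0.82,0.2],
    [-0.11,-0.51,0,0,0,-0.82,0.2],
    [-0.11,-0.51,0,0,0,-0.82,0.2],
    [-0.11,-0.51,0,0,0,-0.82,0.2],
    [-0.11,-0.51,0,0,0,-0.82,0.2],
    [-0.11,-0.51,0,0,0,-0.82,0.2],
    [-0.11,-0.51,0,0,0,-0.82,0.2],
    [-0.11,-0.51,0,0,0,-0.82,0.2],
  ],
)

```text
time_s: 22.38
eef_pos: [458.0, -245.7, 220.5]
ee_rot: [-0.001, 0.998, -0.069, 0.002]
force: [0.3, 0.1, 0.2]
grip_width: 0.597
```

play_rows(
  deltas=[
    [-0.11,-0.51,0,0,0,-0.82,0.2],
    [0,0,0,0,0,0,0.2],
    [0,0,0,0,0,0,0.2],
  ],
)

```text
time_s: 22.63
eef_pos: [453.7, -265.6, 220.3]
ee_rot: [-0.001, 0.994, -0.11, 0.001]
force: [-0.2, 1.3, 0.3]
grip_width: 0.6
```

```bash
python3 rack.py
```

```text
t 22.63 p [ 453.7 -265.6  220.3] q [-0.755  0.322  1.514  0.004  1.304  1.036] F [-0.2  1.3  0.3] w 0.6 ydir -102.7 z [ 0.003  0.002 -1.   ]
vial [ 453.9 -269.8] 8.9 ztop 48.0 px [260. 169.] 192
vial [ 417.  -262.2] 9.0 ztop 48.2 px [260. 201.] 183
row dir -11.7 len 37.6
racktop 4316 15.7 ((471.7962646484375, -273.990478515625), (50.937904357910156, 159.61111450195312), 77.9206314086914)
```

play_rows(
  deltas=[
    [0.01,-0.11,-0.5,0,0,0.06,0.2],
    [0,0,-0.8,0,0,0,0.2],
    [0,0,-0.8,0,0,0,0.2],
    [0,0,-0.8,0,0,0,0.2],
    [0,0,-0.6,0,0,0,0.2],
    [0,0,-0.3,0,0,0,0.2],
    [0,0,0,0,0,0,0.2],
  ],
)

```text
time_s: 23.27
eef_pos: [453.6, -267.5, 66.2]
ee_rot: [-0.002, 0.994, -0.106, -0.001]
force: [0.0, 0.2, 0.0]
grip_width: 0.599
```

```bash
python3 -c "
from h import *
st()"
```

```text
t 23.27 p [ 453.6 -267.5   66.2] q [-0.757  0.509  1.683  0.004  0.953  1.024] F [0.  0.2 0. ] w 0.599 ydir -102.2 z [-0.001  0.005 -1.   ]
```

play_rows(
  deltas=[
    [0,-0.02,-0.4,0,0,0,0.2],
    [0,0,-0.4,0,0,0,0.2],
    [0,0,0,0,0,0,0.2],
    [0,0,0,0,0,0,0.2],
    [0,0,0,0,0,0,-1],
    [0,0,0,0,0,0,-1],
    [0,0,0,0,0,0,-1],
    [0,0,0,0,0,0,-1],
  ],
)

```text
time_s: 23.93
eef_pos: [455.0, -270.7, 37.8]
ee_rot: [0.0, 0.994, -0.107, 0.002]
force: [0.1, 0.2, 6.2]
grip_width: 0.191
```

play_rows(
  deltas=[
    [0,0,0,0,0,0,-1],
    [0,0,0.2,0,0,0,-1],
    [0,0,0.3,0,0,0,-1],
    [0,0,0.6,0,0,0,-1],
    [0,0,0.8,0,0,0,-1],
    [0,0,0.8,0,0,0,-1],
    [0,0,0.8,0,0,0,-1],
    [0,0,0.6,0,0,0,-1],
  ],
)

```text
time_s: 24.6
eef_pos: [454.6, -270.5, 204.1]
ee_rot: [0.001, 0.994, -0.107, 0.002]
force: [-0.1, 0.0, -0.4]
grip_width: 0.188
```

```bash
cat > held.py <<'E'
from h import *
st()
c,W,Rt,p=wworld(); d=(W-p)@Rt
m=(abs(d[...,0])<40)&(abs(d[...,1])<8)&(d[...,2]>-40)&(d[...,2]<60); q=d[m]
print(len(q),np.percentile(q,[1,50,99],axis=0).round(1).tolist())
cap=q[(q[:,2]<-2)&(q[:,2]>-25)]; zt=np.percentile(cap[:,2],5); t=cap[cap[:,2]<zt+2]; print('cap top z',zt.round(1),'centre',t.mean(0).round(1))
E
python3 held.py
```

```text
t 24.6 p [ 454.6 -270.5  204.1] q [-0.76   0.341  1.532  0.002  1.264  1.025] F [-0.1  0.  -0.4] w 0.188 ydir -102.3 z [ 0.005 -0.002 -1.   ]
1680 [[-9.6, -7.9, -36.2], [4.3, 0.3, -8.8], [7.8, 8.0, 29.9]]
cap top z -11.0 centre [ -1.    0.3 -10.3]
```

play_rows(
  deltas=[
    [0.1,0.47,0,0,0,0.72,-1],
    [0.1,0.47,0,0,0,0.72,-1],
    [0.1,0.47,0,0,0,0.72,-1],
    [0.1,0.47,0,0,0,0.72,-1],
    [0.1,0.47,0,0,0,0.72,-1],
    [0.1,0.47,0,0,0,0.72,-1],
    [0.1,0.47,0,0,0,0.72,-1],
    [0.1,0.47,0,0,0,0.72,-1],
  ],
)

```text
time_s: 25.32
eef_pos: [486.4, -119.0, 201.0]
ee_rot: [-0.001, 0.981, 0.195, 0.001]
force: [0.4, 0.7, -0.5]
grip_width: 0.191
```

play_rows(
  deltas=[
    [0.1,0.47,0,0,0,0.72,-1],
    [0.1,0.47,0,0,0,0.72,-1],
    [0.1,0.47,0,0,0,0.72,-1],
    [0.1,0.47,0,0,0,0.72,-1],
    [0.1,0.47,0,0,0,0.72,-1],
    [0.1,0.47,0,0,0,0.72,-1],
    [0.1,0.47,0,0,0,0.72,-1],
    [0.1,0.45,0,0,0,0.7,-1],
  ],
)

```text
time_s: 25.98
eef_pos: [518.4, 30.6, 201.0]
ee_rot: [-0.001, 0.879, 0.477, 0.001]
force: [0.7, -0.0, -0.0]
grip_width: 0.191
```

play_rows(
  deltas=[
    [0,0,0,0.6,-0.4,0,-1],
    [0,0,0,0.6,-0.4,0,-1],
    [0,0,0,0.6,-0.4,0,-1],
    [0,0,0,0.6,-0.4,0,-1],
    [0,0,0,0.6,-0.4,0,-1],
    [0,0,0,0.6,-0.4,0,-1],
    [0,0,0,0.6,-0.4,0,-1],
    [0,0,0,0.6,-0.4,0,-1],
  ],
)

```text
time_s: 26.65
eef_pos: [518.4, 29.5, 201.4]
ee_rot: [-0.141, 0.839, 0.453, 0.266]
force: [-0.4, 0.3, -0.6]
grip_width: 0.192
```

```bash
python3 tgt.py 88 14 35 30
```

```text
t 26.65 p [518.4  29.5 201.4] q [-0.471  0.223  1.829  0.686  1.116 -0.21 ] F [-0.4  0.3 -0.6] w 0.192 ydir -33.3 z [ 0.318  0.477 -0.819]
target [520.8  27.9 101.8] d/40 [ 0.06 -0.04 -2.49] rot/6deg [ 0.03  0.04 -0.06] e [-0.521 -0.782  0.342] n [0.19  0.285 0.94 ] ax [-0.318 -0.477  0.819]
```

play_rows(
  deltas=[
    [0.06,-0.04,-0.5,0.03,0.04,-0.06,-1],
    [0,0,-0.7,0,0,0,-1],
    [0,0,-0.7,0,0,0,-1],
    [0,0,-0.4,0,0,0,-1],
    [0,0,-0.15,0,0,0,-1],
    [0,0,0,0,0,0,-1],
    [0,0,0,0,0,0,-1],
  ],
)

```text
time_s: 27.23
eef_pos: [521.2, 27.9, 103.6]
ee_rot: [-0.142, 0.841, 0.45, 0.263]
force: [0.3, 1.3, -0.4]
grip_width: 0.189
```

```bash
python3 tgt.py 88 14 35 30
```

```text
t 27.23 p [521.2  27.9 103.6] q [-0.47   0.386  1.916  0.785  0.93  -0.396] F [ 0.3  1.3 -0.4] w 0.189 ydir -33.7 z [ 0.316  0.475 -0.821]
target [520.8  27.9 101.8] d/40 [-0.01  0.   -0.04] rot/6deg [ 0.02 -0.03 -0.  ] e [-0.521 -0.782  0.342] n [0.19  0.285 0.94 ] ax [-0.318 -0.477  0.819]
```

Release, retreat, then head back to the rack with a trough check in between.

play_rows(
  deltas=[
    [-0.01,0,-0.09,0,0,0,-1],
    [0,0,0,0,0,0,-1],
    [0,0,0,0,0,0,-0.4],
    [0,0,0,0,0,0,-0.2],
    [0,0,0,0,0,0,0],
    [0,0,0,0,0,0,0.2],
    [0,0,0,0,0,0,0.2],
    [0,0,0,0,0,0,0.2],
  ],
)

```text
time_s: 27.9
eef_pos: [520.5, 28.0, 99.2]
ee_rot: [-0.142, 0.842, 0.45, 0.263]
force: [-0.2, -0.1, -0.8]
grip_width: 0.599
```

play_rows(
  deltas=[
    [-0.2,-0.3,0.5,0,0,0,0.2],
    [-0.2,-0.3,0.5,0,0,0,0.2],
    [0,0,0.8,0,0,0,0.2],
    [0,0,0.8,-0.6,0.4,0,0.2],
    [0,0,0.3,-0.6,0.4,0,0.2],
    [0,0,0,-0.6,0.4,0,0.2],
    [0,0,0,-0.6,0.4,0,0.2],
    [0,0,0,-0.6,0.4,0,0.2],
  ],
)

```text
time_s: 28.57
eef_pos: [504.6, 3.8, 215.9]
ee_rot: [-0.053, 0.876, 0.468, 0.099]
force: [-0.3, 0.3, -0.4]
grip_width: 0.6
```

```bash
python3 row.py
```

```text
t 28.57 p [504.6   3.8 215.9] q [-0.34   0.222  1.676  0.236  1.196  0.168] F [-0.3  0.3 -0.4] w 0.6 ydir -33.8 z [ 0.124  0.186 -0.975]
-6 45 n 39.6 grey 81.0 | 0 22 n 21.9 grey 144.0 | 6 23 n 21.6 grey 148.0 | 12 27 n 22.3 grey 149.0 | 18 30 n 21.9 grey 149.0 | 24 31 n 22.1 grey 143.0 | 30 27 n 22.4 grey 96.0 | 36 32 n 22.5 grey 91.0 | 42 30 n 21.9 grey 150.0 | 48 30 n 21.9 grey 149.0 | 54 32 n 22.3 grey 149.0 | 60 34 n 22.0 grey 149.0 | 66 35 n 21.8 grey 143.0 | 72 32 n 21.9 grey 93.0 | 78 57 n 21.8 grey 76.0 | 84 51 n 19.4 grey 86.0 | 90 32 n 3.3 grey 103.0 | 96 33 n 2.9 grey 102.0 | 102 35 n 3.1 grey 102.0 | 108 36 n 3.1 grey 102.0 | 114 34 n 2.8 grey 103.0 | 120 35 n 3.0 grey 102.0 | 126 35 n 3.1 grey 102.0 | 132 35 n 3.0 grey 69.0 | 138 36 n 3.1 grey 64.0 | 144 36 n 3.1 grey 64.0 | 150 36 n 2.4 grey 64.0 | 156 37 n 2.8 grey 64.0 | 162 36 n 2.8 grey 64.0 | 168 39 n 2.4 grey 64.0 | 174 37 n 3.2 grey 78.0 | 180 36 n 3.0 grey 101.0 | 186 24 n 2.8 grey 98.0 |
```

Row of two closed (0–84 mm). Third vial.

play_rows(
  deltas=[
    [0,0,0,-0.6,0.4,0,0.2],
    [0,0,0,-0.6,0.4,0,0.2],
    [0,0,0,-0.6,0.4,0,0.2],
    [-0.157,-0.475,0,0,0,-0.82,0.2],
    [-0.157,-0.475,0,0,0,-0.82,0.2],
    [-0.157,-0.475,0,0,0,-0.82,0.2],
    [-0.157,-0.475,0,0,0,-0.82,0.2],
    [-0.157,-0.475,0,0,0,-0.82,0.2],
  ],
)

```text
time_s: 29.28
eef_pos: [472.5, -91.7, 214.8]
ee_rot: [-0.002, 0.963, 0.271, 0.002]
force: [0.2, -0.3, -0.3]
grip_width: 0.607
```

play_rows(
  deltas=[
    [-0.157,-0.475,0,0,0,-0.82,0.2],
    [-0.157,-0.475,0,0,0,-0.82,0.2],
    [-0.157,-0.475,0,0,0,-0.82,0.2],
    [-0.157,-0.475,0,0,0,-0.82,0.2],
    [-0.157,-0.475,0,0,0,-0.82,0.2],
    [-0.157,-0.475,0,0,0,-0.82,0.2],
    [-0.157,-0.475,0,0,0,-0.82,0.2],
    [-0.157,-0.475,0,0,0,-0.82,0.2],
  ],
)

```text
time_s: 29.95
eef_pos: [422.2, -243.8, 214.9]
ee_rot: [-0.002, 0.998, -0.069, 0.002]
force: [0.6, 0.1, -0.2]
grip_width: 0.601
```

play_rows(
  deltas=[
    [-0.157,-0.475,0,0,0,-0.72,0.2],
    [0,0,0,0,0,0,0.2],
    [0,0,0,0,0,0,0.2],
  ],
)

```text
time_s: 30.2
eef_pos: [416.1, -262.3, 214.8]
ee_rot: [-0.002, 0.994, -0.105, 0.002]
force: [0.6, -0.5, -0.5]
grip_width: 0.602
```

```bash
python3 rack.py
```

```text
t 30.2 p [ 416.1 -262.3  214.8] q [-0.804  0.253  1.621  0.005  1.266  0.977] F [ 0.6 -0.5 -0.5] w 0.602 ydir -102.1 z [ 0.004  0.003 -1.   ]
vial [ 416.8 -262.2] 8.9 ztop 48.2 px [255. 170.] 206
racktop 4726 15.7 ((471.701904296875, -273.99139404296875), (50.280296325683594, 159.2362823486328), 77.79261016845703)
```

play_rows(
  deltas=[
    [0.01,0,-0.5,0,0,0,0.2],
    [0,0,-0.8,0,0,0,0.2],
    [0,0,-0.8,0,0,0,0.2],
    [0,0,-0.8,0,0,0,0.2],
    [0,0,-0.6,0,0,0,0.2],
    [0,0,-0.3,0,0,0,0.2],
    [0,0,0,0,0,0,0.2],
  ],
)

```text
time_s: 30.83
eef_pos: [416.1, -260.0, 60.7]
ee_rot: [-0.003, 0.995, -0.104, -0.0]
force: [0.5, 0.1, 0.1]
grip_width: 0.601
```

play_rows(
  deltas=[
    [0,0,-0.4,0,0,0,0.2],
    [0,0,-0.32,0,0,0,0.2],
    [0,0,0,0,0,0,0.2],
    [0,0,0,0,0,0,0.2],
    [0,0,0,0,0,0,-1],
    [0,0,0,0,0,0,-1],
    [0,0,0,0,0,0,-1],
    [0,0,0,0,0,0,-1],
  ],
)

```text
time_s: 31.5
eef_pos: [417.4, -262.3, 35.3]
ee_rot: [-0.0, 0.994, -0.105, 0.002]
force: [-0.0, 1.9, 6.6]
grip_width: 0.194
```

play_rows(
  deltas=[
    [0,0,0,0,0,0,-1],
    [0,0,0.2,0,0,0,-1],
    [0,0,0.3,0,0,0,-1],
    [0,0,0.6,0,0,0,-1],
    [0,0,0.8,0,0,0,-1],
    [0,0,0.8,0,0,0,-1],
    [0,0,0.8,0,0,0,-1],
    [0,0,0.6,0,0,0,-1],
  ],
)

```text
time_s: 32.17
eef_pos: [417.1, -262.1, 201.7]
ee_rot: [0.0, 0.994, -0.105, 0.003]
force: [0.9, -0.9, -0.7]
grip_width: 0.19
```

```bash
python3 held.py
```

```text
t 32.17 p [ 417.1 -262.1  201.7] q [-0.801  0.265  1.642  0.003  1.23   0.979] F [ 0.9 -0.9 -0.7] w 0.19 ydir -102.0 z [ 0.005 -0.001 -1.   ]
1684 [[-8.7, -8.0, -34.1], [4.7, -0.2, -10.7], [8.3, 8.0, 27.7]]
cap top z -13.3 centre [ -0.5   0.2 -12.6]
```

play_rows(
  deltas=[
    [0.13,0.405,0,0,0,0.71,-1],
    [0.13,0.405,0,0,0,0.71,-1],
    [0.13,0.405,0,0,0,0.71,-1],
    [0.13,0.405,0,0,0,0.71,-1],
    [0.13,0.405,0,0,0,0.71,-1],
    [0.13,0.405,0,0,0,0.71,-1],
    [0.13,0.405,0,0,0,0.71,-1],
    [0.13,0.405,0,0,0,0.71,-1],
  ],
)

```text
time_s: 32.88
eef_pos: [458.5, -131.5, 198.6]
ee_rot: [-0.001, 0.981, 0.193, 0.001]
force: [-0.0, -0.1, -0.3]
grip_width: 0.19
```

play_rows(
  deltas=[
    [0.13,0.405,0,0,0,0.71,-1],
    [0.13,0.405,0,0,0,0.71,-1],
    [0.13,0.405,0,0,0,0.71,-1],
    [0.13,0.405,0,0,0,0.71,-1],
    [0.13,0.405,0,0,0,0.71,-1],
    [0.13,0.405,0,0,0,0.71,-1],
    [0.13,0.405,0,0,0,0.71,-1],
    [0.13,0.405,0,0,0,0.71,-1],
  ],
)

```text
time_s: 33.55
eef_pos: [500.1, -2.0, 198.6]
ee_rot: [-0.001, 0.882, 0.472, 0.001]
force: [-0.0, -0.3, -0.3]
grip_width: 0.193
```

play_rows(
  deltas=[
    [0,0,0,0.6,-0.4,0,-1],
    [0,0,0,0.6,-0.4,0,-1],
    [0,0,0,0.6,-0.4,0,-1],
    [0,0,0,0.6,-0.4,0,-1],
    [0,0,0,0.6,-0.4,0,-1],
    [0,0,0,0.6,-0.4,0,-1],
    [0,0,0,0.6,-0.4,0,-1],
    [0,0,0,0.6,-0.4,0,-1],
  ],
)

```text
time_s: 34.22
eef_pos: [500.1, -2.9, 199.0]
ee_rot: [-0.142, 0.841, 0.449, 0.265]
force: [-0.4, -0.4, -0.0]
grip_width: 0.192
```

```bash
python3 tgt.py 128 14 35 28
```

```text
t 34.22 p [500.1  -2.9 199. ] q [-0.559  0.206  1.858  0.677  1.156 -0.275] F [-0.4 -0.4 -0. ] w 0.192 ydir -33.8 z [ 0.318  0.477 -0.819]
target [500.5  -2.4 113.9] d/40 [ 0.01  0.01 -2.13] rot/6deg [-0.01 -0.01  0.02] e [-0.521 -0.782  0.342] n [0.19  0.285 0.94 ] ax [-0.318 -0.477  0.819]
```

play_rows(
  deltas=[
    [0.01,0.01,-0.5,0,0,0,-1],
    [0,0,-0.6,0,0,0,-1],
    [0,0,-0.5,0,0,0,-1],
    [0,0,-0.35,0,0,0,-1],
    [0,0,-0.14,0,0,0,-1],
    [0,0,0,0,0,0,-1],
    [0,0,0,0,0,0,-1],
  ],
)

```text
time_s: 34.8
eef_pos: [500.8, -2.5, 115.4]
ee_rot: [-0.142, 0.842, 0.449, 0.263]
force: [0.5, -0.9, -0.3]
grip_width: 0.19
```

```bash
python3 tgt.py 128 14 35 28
```

```text
t 34.8 p [500.8  -2.5 115.4] q [-0.555  0.342  1.942  0.752  0.988 -0.434] F [ 0.5 -0.9 -0.3] w 0.19 ydir -33.8 z [ 0.315  0.475 -0.821]
target [500.5  -2.4 113.9] d/40 [-0.01  0.   -0.04] rot/6deg [ 0.01 -0.04  0.01] e [-0.521 -0.782  0.342] n [0.19  0.285 0.94 ] ax [-0.318 -0.477  0.819]
```

play_rows(
  deltas=[
    [-0.01,0,-0.08,0,0,0,-1],
    [0,0,0,0,0,0,-1],
    [0,0,0,0,0,0,-0.4],
    [0,0,0,0,0,0,-0.2],
    [0,0,0,0,0,0,0],
    [0,0,0,0,0,0,0.2],
    [0,0,0,0,0,0,0.2],
    [0,0,0,0,0,0,0.2],
  ],
)

```text
time_s: 35.47
eef_pos: [500.1, -2.4, 111.6]
ee_rot: [-0.142, 0.842, 0.449, 0.263]
force: [-0.1, 0.6, 0.3]
grip_width: 0.6
```

play_rows(
  deltas=[
    [-0.2,-0.3,0.5,0,0,0,0.2],
    [-0.2,-0.3,0.5,0,0,0,0.2],
    [0,0,0.8,0,0,0,0.2],
    [0,0,0.8,-0.6,0.4,0,0.2],
    [0,0,0,-0.6,0.4,0,0.2],
    [0,0,0,-0.6,0.4,0,0.2],
    [0,0,0,-0.6,0.4,0,0.2],
    [0,0,0,-0.6,0.4,0,0.2],
  ],
)

```text
time_s: 36.13
eef_pos: [484.2, -26.6, 216.1]
ee_rot: [-0.053, 0.877, 0.467, 0.099]
force: [0.5, -0.6, -0.5]
grip_width: 0.596
```

```bash
python3 row.py w8.png
```

```text
t 36.13 p [484.2 -26.6 216.1] q [-0.419  0.186  1.721  0.239  1.206  0.09 ] F [ 0.5 -0.6 -0.5] w 0.596 ydir -33.9 z [ 0.124  0.186 -0.975]
-6 44 n 38.5 grey 76.0 | 0 23 n 23.0 grey 136.0 | 6 20 n 21.9 grey 146.0 | 12 20 n 21.8 grey 147.0 | 18 20 n 22.1 grey 147.0 | 24 25 n 22.2 grey 141.0 | 30 20 n 22.1 grey 92.0 | 36 22 n 21.6 grey 89.0 | 42 33 n 22.0 grey 141.0 | 48 27 n 22.2 grey 147.0 | 54 28 n 21.8 grey 148.0 | 60 29 n 22.1 grey 148.0 | 66 32 n 22.2 grey 141.0 | 72 31 n 22.2 grey 98.0 | 78 33 n 22.2 grey 91.0 | 84 32 n 22.1 grey 146.0 | 90 32 n 21.9 grey 148.0 | 96 35 n 22.2 grey 148.0 | 102 35 n 22.1 grey 148.0 | 108 35 n 21.7 grey 143.0 | 114 36 n 21.7 grey 94.0 | 120 68 n 21.4 grey 72.0 | 126 43 n 15.3 grey 91.0 | 132 35 n 3.1 grey 102.0 | 138 35 n 2.9 grey 102.0 | 144 35 n 2.7 grey 102.0 | 150 36 n 3.0 grey 102.0 | 156 38 n 2.9 grey 102.0 | 162 36 n 2.9 grey 102.0 | 168 38 n 2.5 grey 86.0 | 174 37 n 3.0 grey 64.0 | 180 35 n 2.6 grey 64.0 | 186 24 n 2.8 grey 62.0 |
```

View pics/w8.png

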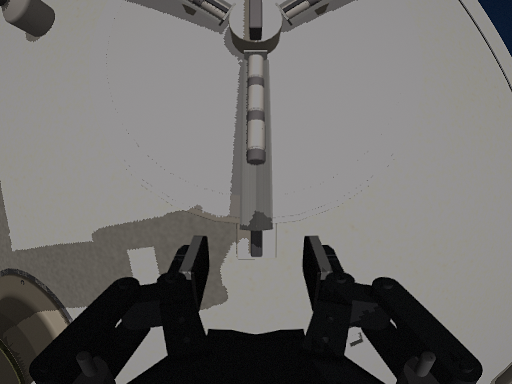

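Three vials lie in one closed row (0–126 mm, caps outward) and still face the pointer. Next I move over the hub, where the camera looks towards the reader, to measure the reader's direction.

play_rows(
  deltas=[
    [0,0,0.2,-0.6,0.4,0,0.3],
    [0,0,0.2,-0.6,0.4,0,0.3],
    [0.41,0.61,0.2,-0.6,0.4,0,0.3],
    [0.41,0.61,0.2,0,0,0,0.3],
    [0.41,0.61,0.2,0,0,0,0.3],
    [0.41,0.61,0.2,0,0,0,0.3],
    [0.41,0.61,0,0,0,0,0.3],
    [0.41,0.61,0,0,0,0,0.3],
  ],
)

```text
time_s: 36.85
eef_pos: [583.1, 121.3, 263.6]
ee_rot: [-0.002, 0.882, 0.471, 0.001]
force: [0.1, -0.7, 0.9]
grip_width: 0.647
```

play_rows(
  deltas=[
    [0.41,0.61,0,0,0,0.4,0.3],
    [0,0,0,0,0,0.9,0.3],
    [0,0,0,0,0,0.9,0.3],
    [0,0,0,0,0,0.9,0.3],
    [0,0,0,0,0,0.8,0.3],
    [0,0,0,0,0,0,0.3],
    [0,0,0,0,0,0,0.3],
  ],
)

```text
time_s: 37.43
eef_pos: [598.9, 144.2, 263.2]
ee_rot: [-0.002, 0.769, 0.639, 0.001]
force: [-0.8, 0.1, -0.6]
grip_width: 0.65
```

```bash
cat > rd.py <<'E'
from h import *
import sys
st(); c,W,Rt,p=wworld(); save(c,sys.argv[1])
H=np.array([598.5,144.5]); d=np.hypot(W[...,0]-H[0],W[...,1]-H[1]); a=np.degrees(np.arctan2(W[...,1]-H[1],W[...,0]-H[0])); z=W[...,2]
b=(d>245)&(d<345)&(a>55)&(a<105)
for lo,hi in ((160,180),(30,155),(90,155)):
    m=b&(z>lo)&(z<hi)
    if m.sum()>20: r=cv2.minAreaRect(W[m][:,:2].astype(np.float32)); v=np.array(r[0])-H; print(lo,hi,m.sum(),r,'dir',np.degrees(np.arctan2(v[1],v[0])).round(2),'a',np.percentile(a[m],[1,99]).round(2),'d',np.percentile(d[m],[1,50]).round(1))
m=b&(z>30)&(z<160)&(d<275)
if m.sum()>20: # near face line
    q=W[m][:,:2]; g=q.mean(0); w=np.linalg.svd(q-g)[2]; n=w[1]*np.sign(w[1]@(g-H)); print('face',m.sum(),'normal dir',np.degrees(np.arctan2(n[1],n[0])).round(2),'dist',(n@(g-H)).round(1),'span',np.percentile((q-H)@w[0],[1,99]).round(1),'sd',np.std((q-g)@w[1]).round(2))
E
python3 rd.py w9.png
```

```text
t 37.43 p [598.9 144.2 263.2] q [0.044 0.503 1.14  0.004 1.501 0.23 ] F [-0.8  0.1 -0.6] w 0.65 ydir -10.6 z [-0.002  0.004 -1.   ]
```

View pics/w9.png

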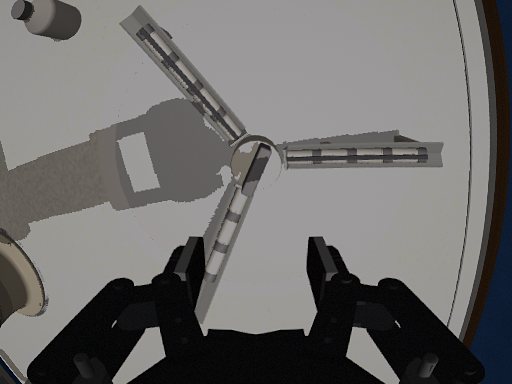

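The loaded trough runs from the hub to the lower left, with its row intact. The reader is above the frame, so I move 120 mm towards it.

play_rows(
  deltas=[
    [0.1,0.6,0,0,0,0,0.3],
    [0.1,0.6,0,0,0,0,0.3],
    [0.1,0.6,0,0,0,0,0.3],
    [0.1,0.6,0,0,0,0,0.3],
    [0.1,0.6,0,0,0,0,0.3],
    [0,0,0,0,0,0,0.3],
    [0,0,0,0,0,0,0.3],
  ],
)

```text
time_s: 38.07
eef_pos: [618.8, 265.1, 263.0]
ee_rot: [-0.002, 0.769, 0.64, 0.0]
force: [1.1, -0.3, -0.3]
grip_width: 0.651
```

```bash
python3 rd.py w10.png
```

```text
t 38.07 p [618.8 265.1 263. ] q [0.23  0.649 0.907 0.004 1.588 0.413] F [ 1.1 -0.3 -0.3] w 0.651 ydir -10.5 z [-0.002  0.003 -1.   ]
160 180 2202 ((651.28173828125, 409.716552734375), (25.694564819335938, 60.15031433105469), 79.42562103271484) dir 78.74 a [72.62 84.78] d [258.5 269.7]
30 155 968 ((648.5612182617188, 400.8714599609375), (6.288577556610107, 53.49091339111328), 75.64896392822266) dir 78.95 a [73.28 84.23] d [258.9 260.9]
90 155 621 ((649.167724609375, 400.46112060546875), (4.674062728881836, 52.335227966308594), 78.00823974609375) dir 78.8 a [73.28 84.22] d [258.8 259.9]
face 1051 normal dir 78.61 dist 260.3 span [-26.1  24.5] sd 1.04
```

View pics/w10.png

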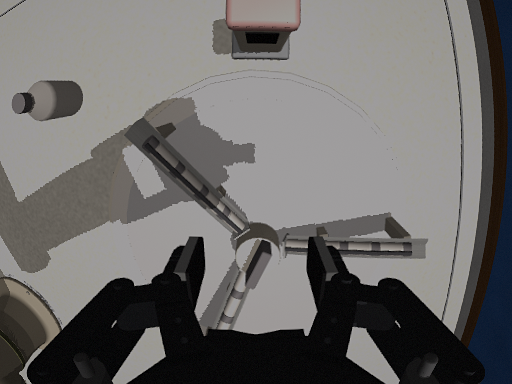

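The reader faces the hub from 78.7°. I return to the hub, turning the hand to 146.3°, and grip the bar.

play_rows(
  deltas=[
    [-0.1,-0.6,0,0,0,0.97,0.3],
    [-0.1,-0.6,0,0,0,0.97,0.3],
    [-0.1,-0.6,0,0,0,0.97,0.3],
    [-0.1,-0.6,0,0,0,0.97,0.3],
    [-0.1,-0.6,0,0,0,0.97,0.3],
    [0,0,0,0,0,0.97,0.3],
    [0,0,0,0,0,0.97,0.3],
    [0,0,0,0,0,0.97,0.3],
  ],
)

```text
time_s: 38.78
eef_pos: [598.8, 142.6, 264.0]
ee_rot: [-0.002, 0.453, 0.892, 0.0]
force: [0.4, 0.7, 0.3]
grip_width: 0.652
```

play_rows(
  deltas=[
    [0,0,0,0,0,0.97,0.3],
    [0,0,0,0,0,0.97,0.3],
    [0,0,0,0,0,0.97,0.3],
    [0,0,0,0,0,0.97,0.3],
    [0,0,0,0,0,0.97,0.3],
    [0,0,0,0,0,0.97,0.3],
    [0,0,0,0,0,0.97,0.3],
    [0,0,0,0,0,0.97,0.3],
  ],
)

```text
time_s: 39.45
eef_pos: [598.8, 143.1, 263.8]
ee_rot: [-0.001, 0.063, 0.998, -0.001]
force: [0.0, 0.7, 0.8]
grip_width: 0.647
```

play_rows(
  deltas=[
    [0,0,0,0,0,0.97,0.3],
    [0,0,0,0,0,0.97,0.3],
    [0,0,0,0,0,0.97,0.3],
    [0,0,0,0,0,0.97,0.3],
    [0,0,0,0,0,0.97,0.3],
    [0,0,0,0,0,0.97,0.3],
    [0,0,0,0,0,0.97,0.3],
    [0,0,0,0,0,0.97,0.3],
  ],
)

```text
time_s: 40.12
eef_pos: [598.8, 143.1, 263.9]
ee_rot: [-0.001, -0.337, 0.942, -0.001]
force: [-0.1, 0.2, -0.0]
grip_width: 0.646
```

play_rows(
  deltas=[
    [0,0,-0.5,0,0,0.97,0.3],
    [0,0,-0.5,0,0,0.97,0.3],
    [0,0,-0.6,0,0,0.97,0.3],
    [0,0,-0.5,0,0,0,0.3],
    [0,0,0,0,0,0,0.3],
    [0,0,0,0,0,0,0.3],
  ],
)

```text
time_s: 40.62
eef_pos: [598.7, 143.5, 179.7]
ee_rot: [-0.001, -0.474, 0.881, -0.001]
force: [-0.1, -0.2, 0.8]
grip_width: 0.65
```

```bash
python3 hub.py
```

```text
t 40.62 p [598.7 143.5 179.7] q [ 0.047  0.554  1.276 -0.003  1.313 -2.51 ] F [-0.1 -0.2  0.8] w 0.65 ydir 146.5 z [-0.001 -0.003 -1.   ]
1099 [597.2 142.4 103.4] ((598.1653442382812, 144.22845458984375), (55.38823699951172, 12.424357414245605), 56.220035552978516)
1068 [597.7 142.9 103.4] ((598.2085571289062, 144.23341369628906), (55.33036422729492, 12.338494300842285), 56.113704681396484)
[(-135, 340), (-130, 1306), (-125, 1403), (-120, 1023), (-115, 178), (-15, 205), (-10, 1530), (-5, 1106), (0, 571), (5, 171), (100, 80), (105, 361), (110, 720), (115, 1695), (120, 611)]
top [595.80188355 139.06359954 103.38930869] ((595.3580322265625, 141.3612060546875), (12.736418724060059, 53.884037017822266), 6.795163154602051)
```

play_rows(
  deltas=[
    [0,0.02,-0.65,0,0,0,0.3],
    [0,0,-0.65,0,0,0,0.3],
    [0,0,-0.65,0,0,0,0.3],
    [0,0,-0.55,0,0,0,0.3],
    [0,0,0,0,0,0,0.3],
    [0,0,0,0,0,0,-1],
    [0,0,0,0,0,0,-1],
    [0,0,0,0,0,0,-1],
  ],
  squeeze=40,
)

```text
time_s: 41.33
eef_pos: [600.2, 145.2, 82.0]
ee_rot: [0.001, -0.474, 0.88, -0.002]
force: [-0.1, 0.8, 0.7]
grip_width: 0.23
```

play_rows(
  deltas=[
    [0,0,0,0,0,0,-1],
    [0,0,0,0,0,0,-1],
    [0,0,0,0,0,-0.2,-1],
    [0,0,0,0,0,-0.4,-1],
    [0,0,0,0,0,-0.6,-1],
    [0,0,0,0,0,-0.6,-1],
    [0,0,0,0,0,-0.6,-1],
    [0,0,0,0,0,-0.6,-1],
  ],
)

```text
time_s: 42.0
eef_pos: [599.6, 145.4, 81.8]
ee_rot: [0.0, -0.33, 0.944, -0.002]
force: [-3.4, 0.7, 6.5]
grip_width: 0.139
```

play_rows(
  deltas=[
    [0,0,0,0,0,-0.6,-1],
    [0,0,0,0,0,-0.6,-1],
    [0,0,0,0,0,-0.6,-1],
    [0,0,0,0,0,-0.6,-1],
    [0,0,0,0,0,-0.6,-1],
    [0,0,0,0,0,-0.6,-1],
    [0,0,0,0,0,-0.6,-1],
    [0,0,0,0,0,-0.6,-1],
  ],
)

```text
time_s: 42.67
eef_pos: [599.7, 145.0, 81.8]
ee_rot: [0.0, -0.084, 0.996, -0.001]
force: [-2.3, -1.9, 6.3]
grip_width: 0.145
```

play_rows(
  deltas=[
    [0,0,0,0,0,-0.6,-1],
    [0,0,0,0,0,-0.6,-1],
    [0,0,0,0,0,-0.6,-1],
    [0,0,0,0,0,-0.6,-1],
    [0,0,0,0,0,-0.6,-1],
    [0,0,0,0,0,-0.6,-1],
    [0,0,0,0,0,-0.6,-1],
    [0,0,0,0,0,-0.6,-1],
  ],
)

```text
time_s: 43.33
eef_pos: [599.7, 144.5, 81.8]
ee_rot: [-0.0, 0.166, 0.986, -0.001]
force: [-3.3, -3.9, 6.7]
grip_width: 0.142
```

play_rows(
  deltas=[
    [0,0,0,0,0,-0.6,-1],
    [0,0,0,0,0,-0.6,-1],
    [0,0,0,0,0,-0.6,-1],
    [0,0,0,0,0,-0.6,-1],
    [0,0,0,0,0,-0.6,-1],
    [0,0,0,0,0,-0.6,-1],
    [0,0,0,0,0,-0.6,-1],
    [0,0,0,0,0,-0.6,-1],
  ],
)

```text
time_s: 44.0
eef_pos: [599.4, 144.2, 81.8]
ee_rot: [-0.001, 0.406, 0.914, -0.001]
force: [-4.7, -5.3, 8.8]
grip_width: 0.146
```

```bash
python3 -c "
from h import *
st()"
```

```text
t 44.0 p [599.4 144.2  81.8] q [ 4.700e-02  6.550e-01  1.378e+00 -1.000e-03  1.110e+00 -6.880e-01] F [-4.7 -5.3  8.8] w 0.146 ydir 42.1 z [-0.002 -0.001 -1.   ]
```

play_rows(
  deltas=[
    [0,0,0,0,0,-0.6,-1],
    [0,0,0,0,0,-0.6,-1],
    [0,0,0,0,0,-0.6,-1],
    [0,0,0,0,0,-0.6,-1],
    [0,0,0,0,0,-0.6,-1],
    [0,0,0,0,0,-0.6,-1],
    [0,0,0,0,0,-0.6,-1],
    [0,0,0,0,0,-0.6,-1],
  ],
)

```text
time_s: 44.67
eef_pos: [599.0, 144.0, 81.8]
ee_rot: [-0.001, 0.621, 0.784, -0.001]
force: [-7.6, -7.7, 9.7]
grip_width: 0.147
```

play_rows(
  deltas=[
    [0,0,0,0,0,-0.6,-1],
    [0,0,0,0,0,-0.6,-1],
    [0,0,0,0,0,-0.6,-1],
    [0,0,0,0,0,-0.6,-1],
    [0,0,0,0,0,-0.5,-1],
    [0,0,0,0,0,-0.3,-1],
    [0,0,0,0,0,0,-1],
    [0,0,0,0,0,0,-1],
  ],
)

```text
time_s: 45.33
eef_pos: [598.7, 144.0, 81.8]
ee_rot: [-0.001, 0.742, 0.671, -0.0]
force: [-7.9, -7.4, 10.4]
grip_width: 0.147
```

```bash
python3 -c "
from h import *
st()"
```

```text
t 45.33 p [598.7 144.   81.8] q [4.600e-02 6.540e-01 1.380e+00 1.000e-03 1.109e+00 1.450e-01] F [-7.9 -7.4 10.4] w 0.147 ydir -5.7 z [-0.002  0.001 -1.   ]
```

play_rows(
  deltas=[
    [0,0,0,0,0,-0.3,-1],
    [0,0,0,0,0,-0.4,-1],
    [0,0,0,0,0,-0.23,-1],
    [0,0,0,0,0,0,-1],
    [0,0,0,0,0,0,-1],
    [0,0,0,0,0,0,0.3],
    [0,0,0,0,0,0,0.3],
    [0,0,0,0,0,0,0.3],
  ],
)

```text
time_s: 46.0
eef_pos: [599.3, 145.3, 80.2]
ee_rot: [-0.001, 0.773, 0.634, 0.001]
force: [-0.6, 0.6, 0.7]
grip_width: 0.558
```

play_rows(
  deltas=[
    [0,0,0.4,0,0,0,0.3],
    [0,0,0.7,0,0,0,0.3],
    [0,0,0.8,0,0,0,0.3],
    [0,0,0.8,0,0,0,0.3],
    [0,0,0.8,0,0,0,0.3],
    [0,0,0.8,0,0,0,0.3],
    [0,0,0,0,0,0,0.3],
    [0,0,0,0,0,0,0.3],
  ],
)

```text
time_s: 46.67
eef_pos: [599.5, 145.4, 253.4]
ee_rot: [-0.0, 0.773, 0.634, 0.002]
force: [0.2, 0.9, -1.0]
grip_width: 0.648
```

```bash
cat > fin.py <<'E'
from h import *
import sys
st(); c,W,Rt,p=wworld(); save(c,sys.argv[1]); g=c['pixels'].mean(2)
H=np.array([598.5,144.5,0]); v=W-H; d=np.hypot(v[...,0],v[...,1]); a=np.degrees(np.arctan2(v[...,1],v[...,0])); z=W[...,2]
X=[]
for r in range(180,230,10):
    m=(abs(d-r)<5)&(abs(a-78.7)<12)&(z>34+.364*(r-45)+6)&(z<125)
    if m.sum()>10: X.append(np.percentile(a[m],[2,98]).mean()); print(r,m.sum(),X[-1].round(2))
A=np.radians(float(sys.argv[2]) if len(sys.argv)>2 else np.median(X));u=np.array([np.cos(A),np.sin(A),0]);k=np.array([0,0,1.]);w=np.cross(k,u)
e=u*np.cos(np.radians(20))+k*np.sin(np.radians(20)); nn=-u*np.sin(np.radians(20))+k*np.cos(np.radians(20))
D=W-(np.array([598.5,144.5,34])+45*u); S=D@e;Y=D@w;N=D@nn
m=(abs(Y)<3)&(N>-4)&(N<40)&(S>-10)&(S<200)
print([(s,np.percentile(N[m&(S>=s)&(S<s+6)],90).round(1),int(g[m&(S>=s)&(S<s+6)].mean())) for s in range(-6,192,6) if (m&(S>=s)&(S<s+6)).sum()>3])
E
python3 fin.py w11.png; python3 hub.py | sed -n 2,4p
```

```text
t 46.67 p [599.5 145.4 253.4] q [0.047 0.506 1.159 0.003 1.473 0.244] F [ 0.2  0.9 -1. ] w 0.648 ydir -11.3 z [ 0.003  0.003 -1.   ]
180 155 78.42
[(-6, np.float64(39.7), 106), (0, np.float64(25.1), 132), (6, np.float64(21.3), 152), (12, np.float64(22.1), 154), (18, np.float64(21.9), 154), (24, np.float64(21.8), 151), (30, np.float64(21.7), 102), (36, np.float64(21.7), 91), (42, np.float64(21.9), 148), (48, np.float64(21.9), 154), (54, np.float64(22.2), 154), (60, np.float64(21.7), 154), (66, np.float64(21.9), 151), (72, np.float64(21.8), 101), (78, np.float64(22.0), 92), (84, np.float64(21.8), 147), (90, np.float64(21.9), 153), (96, np.float64(21.9), 153), (102, np.float64(21.8), 152), (108, np.float64(22.0), 148), (114, np.float64(21.9), 103), (120, np.float64(21.9), 87), (126, np.float64(10.8), 93), (132, np.float64(1.9), 101), (138, np.float64(2.3), 101), (144, np.float64(1.9), 100)]
661 [599.6 147.3 103.5] ((599.5331420898438, 145.0348358154297), (55.09624481201172, 12.295283317565918), 78.54828643798828)
639 [599.4 146.7 103.6] ((599.5274658203125, 145.03634643554688), (55.0732536315918, 12.198923110961914), 78.42245483398438)
[(-175, 128), (-170, 717), (-165, 936), (-160, 620), (-155, 165), (-50, 336), (-45, 701), (-40, 1138), (-35, 375), (-30, 64), (65, 133), (70, 813), (75, 1216), (80, 990), (85, 169)]
```

View pics/w11.png

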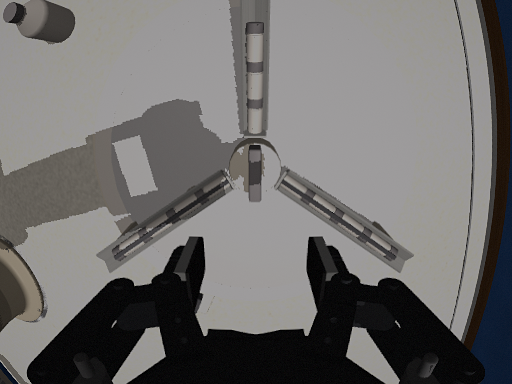

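The loaded trough points at 78.4°, against 78.7° for the reader. The row is still closed and in order: caps at (254,28), (254,66) and (254,103), stop at (256,135). The gripper is clear, so I hand in.

```bash
python3 -c "
from h import *
print(order.finish_job())"
```

```text
the job is handed in; nothing more can be done
None
```

I turned the empty trough to the loading pointer and tipped all three vials from the rack into it. Then I turned the loaded trough to the reader, let go, and handed the job in at about 47 s.

| Check | Result |
|---|---|
| Trough at the loading pointer (before loading) | trough −123.7°, pointer about −123.65° |
| Trough at the reader (after letting go) | trough about 78.4°, reader 78.7° |
| Row of vials after the second turn | closed, in order, caps outward, 0 to about 126 mm from the stop |
| Highest wrist force in the readings I took | about 20 N |
| Gripper when handed in | open, about 150 mm above the hub bar |

- **Top camera:** it placed the hub 3–5 mm away from where the wrist camera did. I used the wrist camera, and its vial readings agreed to within about 1 mm from two opposite hand orientations.
- **Rack:** it had not moved each time I looked before a grasp. I did not check it again after the last vial came out.
- **Bystanders:** the arm never went near the bottle, jar or cap box. I did not re-measure their positions at the end.

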